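Fit the drilled lever on the brake camshaft

ROBOT

A 6-joint arm with a two-finger parallel gripper is mounted at the origin on the work surface. World frame = base frame: x ahead of the robot, y to its left, z up, the work surface at z = 0. Lengths are in mm, angles in rad, forces in N, time in s.
With the tool pointing down it reaches from about 325 to 925 mm from the base axis. Payload 3.1 kg.
Tool frame: the origin (TCP) lies midway between the tips of the shut fingers; the grasp point (between the pads) lies 19 mm behind it; z points along the fingers, y is the direction in which the jaws open and shut (so a half turn about z gives the same grasp; the last joint's range is limited). The gripper opens to 85 mm and grips with 20 to 120 N. Pads are 22 mm wide; open, the fingers measure 114 mm over their backs; the gripper's body (76 mm by 85 mm) begins 54 mm behind the grasp point. The pads swing forward as they close: fully open they stand 13 mm farther back than shut.
Start: joints at [1.044, 0.217, 1.613, -0, 1.311, -0.112], TCP at [251.863, 572.018, 231.3] pointing down, gripper open.
Joint ranges: [-2.75, 2.75], [-0.78, 2.1], [0.31, 2.55], [-1.13, 4.27], [0.13, 2.63], [-2.58, 2.58]. Speed limits (rad/s): [2.79, 2.79, 3.14, 3.14, 3.14, 3.14].

INTERFACE

Orientations are given as a unit quaternion [w, x, y, z].
In Python, from cell import robot gives the robot as it stands.
- The arm moves only by the shell command python3 -m inch 'ROWS' [OPENING] [FORCE]. ROWS is JSON, a list of rows, each a list of 4 numbers: the shift along the tool's x, y, z in cm, then the turn about the tool's z in rad. A call has 1 to 12 rows; each row is the pose to reach, as a shift and turn from the pose commanded when the call began, along the tool's axes at that moment; what a row does not reach only later rows make up. A row lasts 1/12 s, in which the tool goes at most 41.7 mm and 7.16 degrees, less where a joint would pass 70% of its speed; a pose out of reach is approached as far as the arm can. A call with a gripper value outside its range is refused whole. OPENING is the closure in counts, from 0 (fully open) to 255 (shut), set as the call begins (- or left out, the last holds). The fingers move at their own pace and stop on an object; FORCE is the grip in N (left out, the last holds). Time passes only in rows, so rows that repeat a pose let the fingers close. It gives the time, the measured TCP pose, the force and the opening at its end, in the units of the state.
- robot.state(): the state, without advancing time (a new reading comes with each control period).
- robot.get_image(name): name is "scene" or "top" or "wrist"; returns a dict with "image" (420x560x3 uint8, blue, green, red), "camera_matrix" (3x3 intrinsics, pixels), "dist" ([k1, k2, p1, p2, k3] as OpenCV has them; the pictures are not rectified), "rvec" (rotation vector, rad) and "tvec" (3), from world to camera coordinates, as OpenCV has them. Camera axes: x right, y down, z forward; pixel columns grow to the right and rows downward; lengths in mm; the calibration is good to about 2 mm. A picture is of the moment at which its call begins. There is no depth.
- robot.hand_in(): hands the job in, once; it reports no verdict.
Trained networks look in the newest picture that a camera, given by its name, has taken for a name from the list of things; names that differ only in an ending like _2 or _b are one class to them, and where a whole thing is asked for, a point or a joint stands for the part that bears it (a point fixed in the world has none). Each returns a list of dicts, best first, with "p" (0 to 1); they miss things now and then, are a little off and sometimes report something else, mostly with a low value. They report only what shows in the picture. A call takes as long as a camera call. They do not tell look-alikes from the thing itself.
- robot.look_for(camera, name): "xyz" ([x, y, z] in mm, in the coordinates of the camera as it stood for that picture, good to about 4 mm: the middle of the surface that is visible of it).
- robot.cut_out(camera, name): "region" (420x560 bool, what is visible of it).
The state is a dict: "time": time; "joint_positions": joint angles; "joint_vel": joint speeds; "tau": joint torques, N m; "position": TCP position; "orientation": TCP orientation; "ft_force": force on the tool from outside, world axes, zero at the start; "ft_torque": the same for the moment, N m; "grip_width": opening from 0.0 (shut) to 1.0 (fully open).
Only numpy, scipy, OpenCV 4.12 (cv2) and the standard library are available. Lean on these libraries where they do the work, as an engineer would, in place of code of your own. Each camera call takes 0.05 s, during which the arm holds its last target.

TASK

Fit the drilled lever onto the splined camshaft of the brake plate on the inclined stand: turn it so its blank spline matches the shaft's, which brings the arm over the wear pointer, slide it on, flat underside first, fully home against the shoulder, and let go of it. Leave the plain lever and the other things on the table where they lie.

Things in the scene. Friction and masses are not known exactly. Their poses are not given: they have to be found in the camera images.
- lever: Drilled brake lever, bare steel, 181 mm long, about 0.6 kg, lying flat on the table (z = 0), boss up. Origin: on the bore's axis at the flat underside. z along the bore, from the underside out of the boss; x along the arm, away from the hub. Hub 34 mm high (z 0 to 34), 54 mm diameter, with two flats at y = +-24 mm (24 mm long, parallel to the arm, full height). Centre of mass at x = 31 mm.
- lever_bore (a point): Centre of the mouth of the drilled lever's bore on top of its boss, 34 mm above its underside. The bore runs right through: 26 mm diameter over the lands, five spline slots 8.8 mm wide, 34.4 mm over the roots, at 60, 120, 180, 240 and 300 degrees from the lever's +x; the sixth place, on +x (towards the arm), is blank, so it goes on at one angle only.
- lever_eye (a point): Centre of the outermost hole in the arm of the drilled lever, at x = 120, z = 4 mm in the lever's frame. The arm is 8 mm thick (z 0 to 8), tapers from 42 mm wide at the hub to 28 mm, and has a round end with its tip at x = 154 mm; four holes of 19, 16, 13 and 12 mm go through it in a row.
- cam_seat (a point): Centre of the shoulder of the brake camshaft (collar 52 mm diameter) on which the lever's underside comes to rest. z out along the shaft, which leans 30 degrees from vertical towards the robot's side; x along the wear pointer and to the blank place of the spline. A fitted lever has its origin here and its axes along these; it has about 1.1 mm and 4 degrees of play.
- cam_end (a point): Free end of the camshaft, 50 mm from the shoulder along z of point cam_seat. Spline from 0 to 31 mm: core 24 mm diameter, five teeth 6.5 mm wide, 32 mm over the tips, at 60, 120, 180, 240 and 300 degrees from cam_seat x, tapered off from 25 to 31 mm as a lead-in; then an 18 mm threaded nose. The shaft turns stiffly (about 0.4 N m) at least 20 degrees either way and stays where left.
- pointer_tip (a point): Tip of the wear pointer, a thin steel tongue fixed on the camshaft 8 mm under the shoulder's face, 67 mm from the shaft's axis. Seen from the robot it points down the slope and to the right, between 5 and 52 degrees from straight down the slope at the start.
- brake: Grey welded stand fixed to the table, base 200 x 180 mm, origin at table level. It carries a round brake backing plate, 200 mm diameter, tilted 30 degrees to face the robot, its centre 105 mm above the origin. The camshaft stands square on the plate 62 mm from its centre, on the right as the robot sees it; the plate lies 41 mm below the shoulder.
- plain_lever: Bystander: a similar steel lever, but with a round 44 mm hub, a plain round 21 mm bore and no holes in the arm, lying flat; origin at the underside on the bore axis, x along its 154 mm arm, hub 34 mm high. It and the drilled lever may lie to the left or the right of the stand.
- dish: Bystander: round steel parts dish, 108 mm across, 22 mm high, held fast to the table in front of the stand, with the shaft's nut and washer in it; origin at the centre of its underside.
- nut: Bystander: the 27 mm nut in the dish, 15 mm high.
- washer: Bystander: the 34 mm washer in the dish.
- hammer: Bystander: hammer, 300 mm long, wooden handle, lying behind on the left.
- brush: Bystander: wooden-handled brush, 200 mm long, lying behind on the right.
- grease: Bystander: can of grease, 72 mm diameter, 60 mm high, right of the stand.
- clamp: Bystander: C-clamp lying on its side, about 200 mm long, on the right.
Mind the look-alikes: they are no part of the job. What is shaped like the lever but brown is not meant.

How it is judged:
By the outcome, as a careful person would: the job done as asked, in the order asked, and still so for the second after the job is handed in, with the robot touching nothing.
It also fails if it takes over 45 s, if anything falls off the work surface, if the arm or the gripper's body presses on something with over 40 N, if the wrist force passes 120 N, or if a joint passes its speed limit or range.

## Working session

There is one attempt and no reset: what is moved stays moved. The work goes in short steps, Python scripts to look and compute and a shell command to move; the robot and the scene stay as the last step left them, time stands still between calls to the robot, and variables do not carry over. Pictures are saved under pics/ and viewed, and the job is handed in when it is done.

```bash
ls -la; mkdir -p pics; python3 - <<'E'
from cell import robot
import cv2
for c in ["scene","top","wrist"]:
    r=robot.get_image(c); cv2.imwrite(f"pics/{c}0.png",r["image"])
    print(c,r["camera_matrix"].tolist(),r["dist"],r["rvec"],r["tvec"])
print(robot.state())
E
```

```text
total 12
drwxr-xr-x  3 agent agent 4096 Dec  7 08:35 .
drwxr-xr-x 23 root  root  4096 Dec  7 08:35 ..
drwxr-xr-x  2 agent agent 4096 Dec  7 08:35 pics
scene [[459.6834604718718, 0.0, 276.6338896517574], [0.0, 459.6834604718718, 215.23677026131733], [0.0, 0.0, 1.0]] [-0.08853555  0.          0.          0.          0.        ] [ 1.97543853  1.71878038 -0.57094117] [ -65.68077791 -260.62785981 1525.28200322]
top [[504.0511519747916, 0.0, 285.703771610533], [0.0, 504.0511519747916, 210.06034167166345], [0.0, 0.0, 1.0]] [0.01052854 0.         0.         0.         0.        ] [ 1.99018569 -2.21693649  0.2454856 ] [  32.59163989  419.75359703 1672.94797626]
wrist [[354.5175576118389, 0.0, 275.84124902261226], [0.0, 354.5175576118389, 214.13867361727375], [0.0, 0.0, 1.0]] [-0.09252899  0.          0.          0.          0.        ] [-2.41975602 -1.57861765 -0.22789497] [-624.79875609  -36.42230373  379.76757912]
{'time': 0.15, 'joint_positions': array([ 1.04382897e+00,  2.17630564e-01,  1.61458292e+00, -7.68859560e-06,
        1.31130085e+00, -1.12201300e-01]), 'joint_vel': array([ 0.00022251, -0.00172928, -0.00435757,  0.00076646, -0.00122893,
       -0.00188914]), 'tau': array([ 3.64466268e-04, -3.97448409e+01, -3.04417849e+01, -2.26072807e-04,
        5.82539564e-03, -5.58463569e-06]), 'position': array([251.52269732, 571.46482193, 230.22833913]), 'orientation': array([-2.98342552e-04,  2.05898648e-01,  9.78572850e-01, -9.13356295e-04]), 'ft_force': array([ 0.51769435, -0.24007421,  0.53403272]), 'ft_torque': array([ 0.04428482, -0.06961555, -0.01910876]), 'grip_width': 0.9993361783007075}
```

View pics/scene0.png

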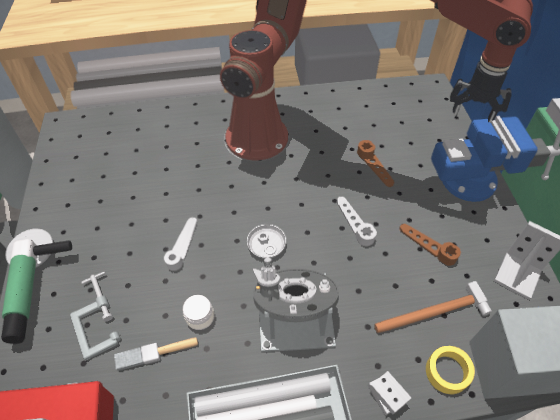

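View pics/top0.png

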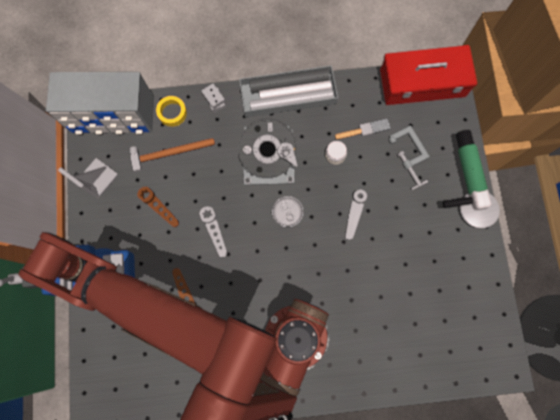

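View pics/wrist0.png

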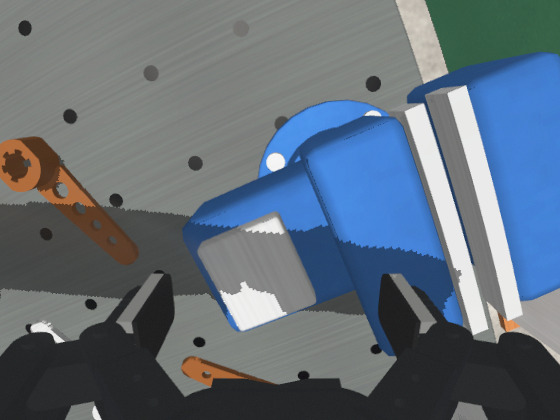

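The scene view shows these lever-like things:
- grey drilled lever, scene (357,222), top (213,230)
- grey plain lever, scene (180,245), top (357,213)
- two brown drilled levers, scene (432,243) and (375,163)

The grey drilled one matches "bare steel, drilled". I'll confirm it in a crop and measure.

```bash
cat > h.py <<'E'
from cell import robot
import cv2, numpy as np
def cam(r):
    R,_=cv2.Rodrigues(np.array(r["rvec"],float)); return R,np.array(r["tvec"],float).ravel()
def pix2plane(r,uv,z):
    R,t=cam(r)
    p=cv2.undistortPoints(np.array(uv,float).reshape(-1,1,2),r["camera_matrix"],r["dist"]).reshape(-1,2)
    d=np.c_[p,np.ones(len(p))]@R; c=-R.T@t
    return c+d*((z-c[2])/d[:,2])[:,None]
def proj(r,P):
    return cv2.projectPoints(np.array(P,float).reshape(-1,3),np.array(r["rvec"],float),np.array(r["tvec"],float),r["camera_matrix"],r["dist"])[0].reshape(-1,2)
def toworld(r,x):
    R,t=cam(r); return R.T@(np.array(x)-t)
def crop(im,x0,y0,x1,y1,s,name):
    cv2.imwrite(name,cv2.resize(im[y0:y1,x0:x1],None,fx=s,fy=s,interpolation=cv2.INTER_CUBIC))
E
python3 - <<'E'
from h import *
rs=robot.get_image("scene"); rt=robot.get_image("top")
a=cv2.resize(rs["image"][180:310,150:400],None,fx=3,fy=3,interpolation=2)
cv2.imwrite("pics/c1.png",a)
crop(rt["image"],180,110,380,270,4,"pics/c2.png")
for c,r in (("scene",rs),("top",rt)):
    for n in ["lever","lever_bore","lever_eye","cam_seat","cam_end","pointer_tip","brake","plain_lever","dish","grease"]:
        for d in robot.look_for(c,n)[:4]:
            print(c,n,round(d["p"],2),toworld(r,d["xyz"]).round(1),proj(r,[toworld(r,d["xyz"])]).round(0))
E
```

```text
scene lever 0.92 [511.7 440.3   8.4] [[436. 249.]]
scene lever 0.77 [411.7 239.9   6.9] [[357. 228.]]
scene lever 0.71 [156.  353.    3.7] [[372. 159.]]
scene lever_bore 0.97 [511.8 439.6   2.9] [[436. 250.]]
scene lever_bore 0.89 [410.7 245.3   7.3] [[359. 228.]]
scene lever_bore 0.77 [159.6 353.7   8.2] [[373. 159.]]
scene lever_eye 0.84 [413.4 237.3   6.4] [[356. 229.]]
scene lever_eye 0.78 [154.5 348.9   7.5] [[371. 158.]]
scene lever_eye 0.58 [513.7 437.7   4.5] [[435. 251.]]
scene cam_seat 0.96 [601.9 -36.8 149.9] [[267. 275.]]
scene cam_end 0.63 [599.9 -38.6 148. ] [[266. 275.]]
scene cam_end 0.41 [ 600.7 -477.6   18.7] [[ 93. 321.]]
scene pointer_tip 0.58 [603.4 -35.9 147.7] [[267. 276.]]
scene brake 0.56 [674.7  16.4  97.1] [[294. 311.]]
scene plain_lever 0.86 [ 405.  -252.4    5.8] [[182. 248.]]
scene plain_lever 0.74 [602.6 -31.6 149.7] [[269. 275.]]
scene plain_lever 0.68 [ 700.8 -343.3   19.2] [[146. 354.]]
scene plain_lever 0.2 [ 632.4 -209.8   60.2] [[198. 313.]]
scene dish 0.56 [416.6 -17.4   3.8] [[267. 241.]]
scene grease 0.86 [ 629.5 -209.9   54.1] [[198. 313.]]
to
[... 449 characters left out ...]
[155. 205.]]
top lever_eye 0.55 [388.3 242.5   4.2] [[214. 230.]]
top cam_seat 0.72 [ 602.2 -204.9   60.2] [[335. 153.]]
top cam_seat 0.56 [679.5 397.8  24. ] [[163. 153.]]
top cam_end 0.59 [437.4 -12.3   6.5] [[285. 208.]]
top cam_end 0.47 [588.3 -36.3 142. ] [[287. 154.]]
top pointer_tip 0.75 [591.7 -38.8 136.7] [[288. 153.]]
top brake 0.96 [612.3  29.4 100. ] [[267. 153.]]
top plain_lever 0.59 [ 393.  -256.2    7.4] [[356. 213.]]
top plain_lever 0.32 [387.9 239.5   5.5] [[214. 230.]]
top plain_lever 0.27 [613.   29.4  99.2] [[267. 153.]]
top dish 0.72 [424.  -16.4  -0. ] [[287. 212.]]
top grease 0.92 [ 603.7 -207.2   59.6] [[336. 152.]]
top grease 0.49 [ 393.2 -254.6    8.1] [[356. 213.]]
```

View pics/c1.png

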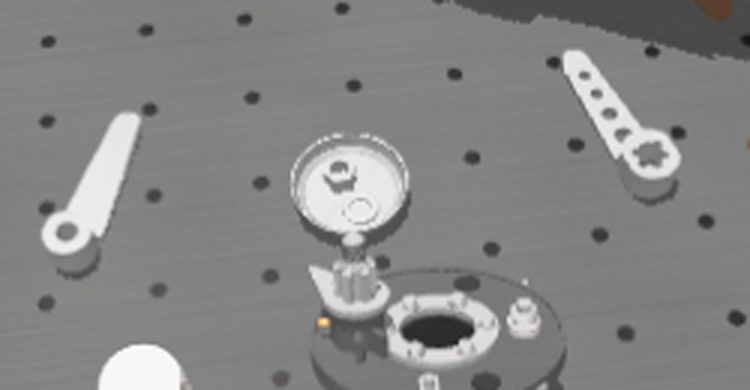

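View pics/c2.png

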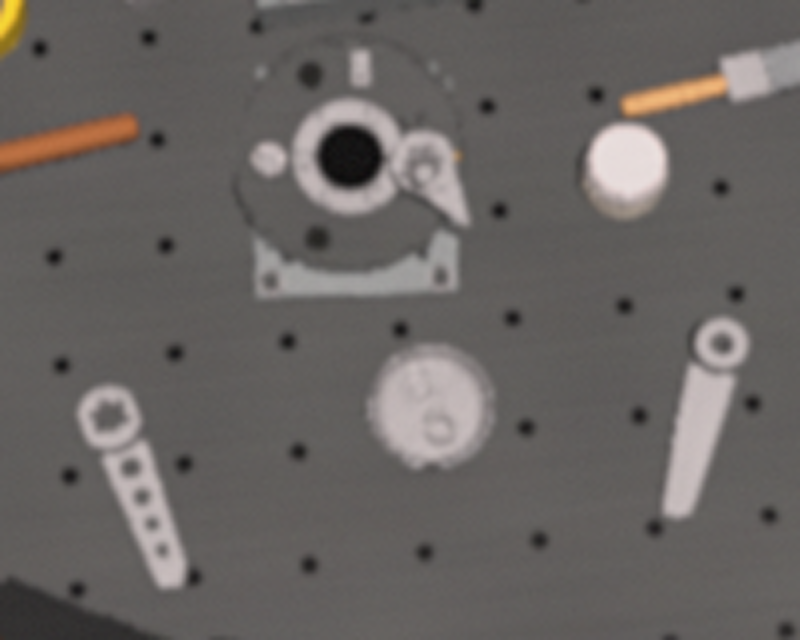

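The crops show the drilled grey lever with its hub at top px (207,214) and scene px (367,231). It has a splined bore and four holes, and it isn't brown, so it's the one meant. The grey one on the right has a plain bore, so it's the bystander. Next I triangulate.

```bash
python3 - <<'E'
from h import *
rs=robot.get_image("scene"); rt=robot.get_image("top")
print("hub top",pix2plane(rt,[(180+108/4,110+417/4)],34),pix2plane(rs,[(150+651/3,180+153/3)],34))
print("arm holes top",pix2plane(rt,[(180+x/4,110+y/4) for x,y in((131,468),(142,497),(152,524),(162,551))],8))
print("holes scene",pix2plane(rs,[(150+x/3,180+y/3) for x,y in((623,134),(610,114),(597,97),(586,76))],8))
# triangulate pts
def tri(ut,us):
    def P(r): 
        R,t=cam(r); return np.c_[R,t]
    n=lambda r,u: cv2.undistortPoints(np.array(u,float).reshape(1,1,2),r["camera_matrix"],r["dist"]).reshape(2,1)
    X=cv2.triangulatePoints(P(rt),P(rs),n(rt,ut),n(rs,us)); return (X[:3]/X[3]).ravel()
e=tri((180+423/4,110+168/4),(150+353/3,180+238/3)); print("nose end",e)
p=tri((180+467/4,110+226/4),(150+312/3,180+266/3)); print("ptr tip",p)
print("grease",pix2plane(rt,[(336,150)],60))
crop(rt["image"],255,125,310,175,12,"pics/c3.png")
crop(rs["image"],235,245,300,300,10,"pics/c4.png")
E
```

```text
hub top [[438.33268258 257.32279047  34.        ]] [[441.494895   257.30275083  34.        ]]
arm holes top [[397.13914811 244.40230556   8.        ]
 [370.66973443 236.86431751   8.        ]
 [346.20322105 230.09588749   8.        ]
 [321.88495547 223.36734339   8.        ]]
holes scene [[399.98569473 244.49348425   8.        ]
 [375.45328263 237.65920591   8.        ]
 [353.93128251 229.88015878   8.        ]
 [327.51918377 224.98687882   8.        ]]
nose end [580.19657323 -30.56745236 184.40784265]
ptr tip [553.66030385 -63.822788   103.10058212]
grease [[ 612.12694941 -209.35675481   60.        ]]
```

View pics/c3.png

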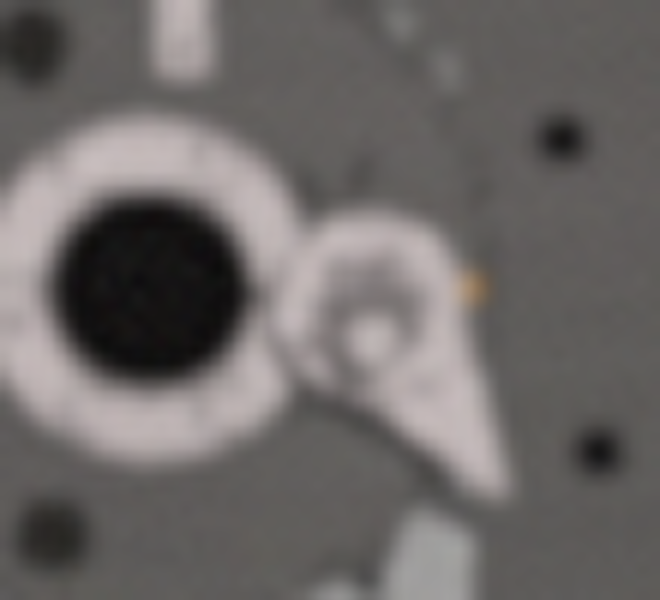

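View pics/c4.png

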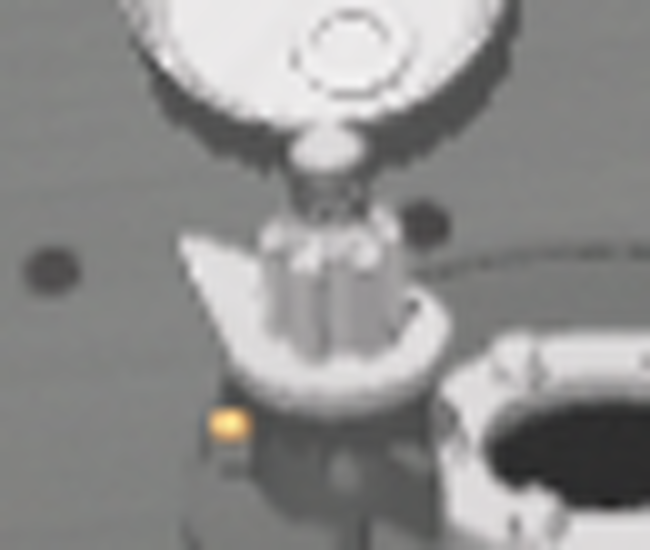

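```bash
cat >> h.py <<'E'
def tri(rt,ut,rs,us):
    def P(r):
        R,t=cam(r); return np.c_[R,t]
    n=lambda r,u: cv2.undistortPoints(np.array(u,float).reshape(1,1,2),r["camera_matrix"],r["dist"]).reshape(2,1)
    X=cv2.triangulatePoints(P(rt),P(rs),n(rt,ut),n(rs,us)); return (X[:3]/X[3]).ravel()
E
python3 - <<'E'
from h import *
rs=robot.get_image("scene"); rt=robot.get_image("top")
f=pix2plane(rt,[(180+255/4,110+297/4),(180+458/4,110+293/4)],8); print("base front",f, np.degrees(np.arctan2(*(f[0]-f[1])[:2])))
e=tri(rt,(285.8,153.3),rs,(267.7,259.7)); p=tri(rt,(296.7,166),rs,(253.2,268.8)); print(e,p)
from scipy.optimize import least_squares
def model(q):
    psi=q[3]; th=q[4]; c,s=np.cos(psi),np.sin(psi)
    Rz=np.array([[c,-s,0],[s,c,0],[0,0,1]])
    z=Rz@[-.5,0,3**.5/2]; d=Rz@[-3**.5/2,0,-.5]; rgt=Rz@[0,-1,0]
    x=d*np.cos(th)+rgt*np.sin(th); return q[:3],x,z
def res(q):
    o,x,z=model(q); E=o+50*z; T=o-8*z+67*x
    C=o
    return np.r_[(proj(rt,[E,T])-[(285.8,153.3),(296.7,166)]).ravel(),(proj(rs,[E,T])-[(267.7,259.7),(253.2,268.8)]).ravel(),q[3]/0.05]
s=least_squares(res,[605,-35,140,0,.6]); print(s.x,s.fun.round(2),model(s.x))
o,x,z=model(s.x)
print("seat proj",proj(rt,[o]),proj(rs,[o]))
E
```

```text
base front [[538.76870756 123.88917052   8.        ]
 [523.02634526 -54.84375835   8.        ]] 5.033483909816318
[577.79496342 -30.4019518  178.68928841] [554.81989139 -64.78154096 104.81205006]
[ 6.02088960e+02 -3.12159475e+01  1.37678549e+02 -1.97555159e-02
  5.36406096e-01] [ 0.11 -0.04 -0.04  0.06 -0.22 -0.76  0.29  0.82 -0.4 ] (array([602.08896048, -31.21594755, 137.67854892]), array([-0.75434306, -0.49624552, -0.42977545]), array([-0.49990243,  0.00987712,  0.8660254 ]))
seat proj [[285.29628047 150.46105907]] [[269.13243507 277.75381233]]
```

```bash
python3 - <<'E'
from h import *
rs=robot.get_image("scene"); rt=robot.get_image("top")
from scipy.optimize import least_squares
def model(q):
    psi=q[3]; th=q[4]; c,s=np.cos(psi),np.sin(psi)
    Rz=np.array([[c,-s,0],[s,c,0],[0,0,1]])
    z=Rz@[-.5,0,3**.5/2]; d=Rz@[-3**.5/2,0,-.5]; rgt=Rz@[0,-1,0]
    x=d*np.cos(th)+rgt*np.sin(th); return q[:3],x,z
def res(q):
    o,x,z=model(q); E=o+50*z; T=o-8*z+67*x
    return np.r_[(proj(rt,[E,T])-[(285.8,153.3),(296.7,166)]).ravel(),(proj(rs,[E,T])-[(267.7,259.7),(253.2,268.8)]).ravel(),(q[3]+.088)/0.01]
s=least_squares(res,[605,-35,140,0,.6]); print(s.x,np.degrees(s.x[3:]),s.fun.round(2))
# wrist camera in tool frame
r=robot.get_image("wrist"); st=robot.state(); R,t=cam(r)
w,x,y,z=st["orientation"]; from scipy.spatial.transform import Rotation as Ro
T=Ro.from_quat([x,y,z,w]).as_matrix()
print("tool axes cols",T.round(3)); print("cam centre in tool",T.T@(-R.T@t-st["position"])); print("cam z in tool",(T.T@R.T).round(3))
E
```

```text
[ 6.02652500e+02 -3.26798236e+01  1.37406061e+02 -8.83841002e-02
  5.71519348e-01] [-5.06403592 32.74564657] [ 0.01 -0.2   0.07  0.22 -0.07 -0.47  0.14  0.51 -0.04]
tool axes cols [[-0.915  0.403  0.   ]
 [ 0.403  0.915 -0.   ]
 [-0.    -0.    -1.   ]]
cam centre in tool [  73.40753664    0.97082946 -143.05172244]
cam z in tool [[-0.    -0.958 -0.286]
 [ 1.    -0.     0.   ]
 [-0.    -0.286  0.958]]
```

```bash
python3 -m inch '[[-4,-3,-0.2,-0.02],[-8,-6,-0.5,-0.04],[-12,-9,-0.8,-0.06],[-16,-12,-1,-0.08],[-20,-15,-1.3,-0.1],[-24,-18,-1.6,-0.12],[-27,-20.5,-1.8,-0.127],[-29.3,-22.2,-2,-0.127],[-29.3,-22.2,-2,-0.127]]' 0; python3 - <<'E'
from h import *
r=robot.get_image("wrist"); cv2.imwrite("pics/w1.png",r["image"]); print(robot.state()["position"])
E
```

```text
time: 2.35
position: [431.5, 248.4, 251.8]
orientation: [0.001, 0.144, 0.99, 0.0]
ft_force: [0.2, 0.9, -0.7]
grip_width: 1.0
[434.67060197 243.7908086  252.36309094]
```

View pics/w1.png

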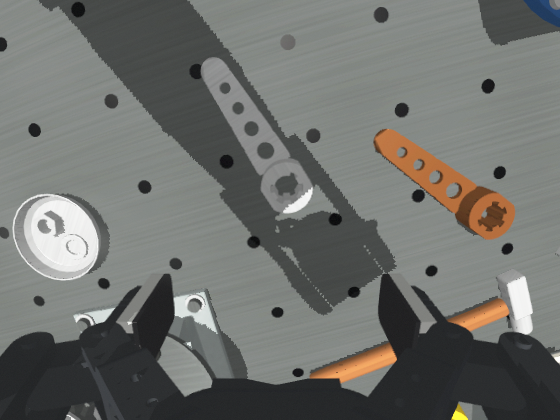

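```bash
python3 - <<'E'
from h import *
r=robot.get_image("wrist"); im=r["image"]; st=robot.state(); print(st["position"],st["orientation"])
np.savez("w1.npz",**r)
crop(im,190,45,330,225,4.2 if 0 else 3.3,"pics/w1c.png")
E
```

```text
[433.10670384 246.87182198 252.14663684] [ 1.37509246e-03  1.46622390e-01  9.89191487e-01 -4.30233329e-04]
```

View pics/w1c.png

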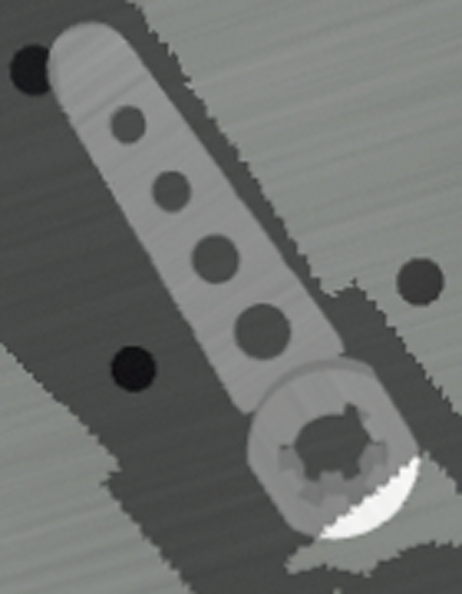

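```bash
python3 - <<'E'
from h import *
r=dict(np.load("w1.npz"))
c=lambda x,y:(190+(x+.5)/3.3-.5,45+(y+.5)/3.3-.5)
h=pix2plane(r,[c(128,124),c(171,191),c(215,259),c(263,331)],8)
b=pix2plane(r,[c(333,447)],34)[0]
print(h,b)
u=np.polyfit(h[:,0],h[:,1],1); d=np.array([-1,-u[0]]); d/=np.linalg.norm(d)
print("heading",np.degrees(np.arctan2(d[1],d[0]))%360, "origin from eye:",h[0,:2]-120*d, "b dist",np.linalg.norm(h[0,:2]-b[:2]), np.degrees(np.arctan2(*(h[0]-b)[1::-1]))%360)
E
```

```text
[[325.37395836 225.54442112   8.        ]
 [348.91195109 232.15842019   8.        ]
 [373.30878769 239.14878794   8.        ]
 [399.89561923 247.20794637   8.        ]] [438.31408108 258.96193628  34.        ]
heading 196.1951894541869 origin from eye: [440.61201113 259.0136786 ] b dist 117.78031091449694 196.48280116351728
```

```bash
python3 -m inch '[[-2.9,-3,0,-0.04],[-5.7,-6,0,-0.08],[-8.5,-9,0,-0.12],[-11.3,-12,0,-0.16],[-14.1,-15,0,-0.18],[-17,-18,0,-0.2],[-19.7,-20.8,0,-0.2],[-21.9,-23.1,0,-0.2],[-21.9,-23.1,0,-0.2],[-21.9,-23.1,0,-0.2]]' 0; python3 - <<'E'
from h import *
r=robot.get_image("wrist"); cv2.imwrite("pics/w2.png",r["image"]); print(robot.state()["position"]); np.savez("w2.npz",**r)
E
```

```text
time: 3.28
position: [575.4, -33.5, 251.0]
orientation: [-0.0, 0.045, 0.999, 0.0]
ft_force: [0.3, 0.0, -0.5]
grip_width: 1.0
[574.81988074 -32.24913272 250.89717696]
```

View pics/w2.png

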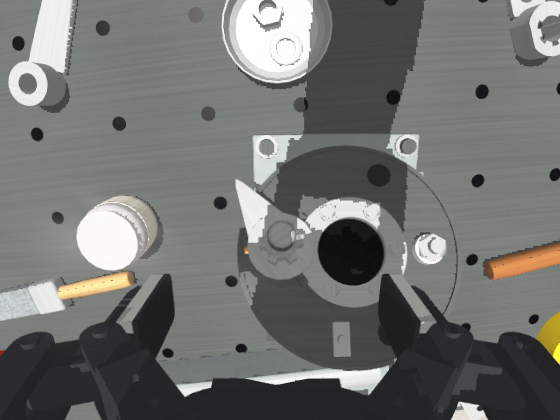

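```bash
python3 - <<'E'
from h import *
im=dict(np.load("w2.npz"))["image"]
im2=cv2.convertScaleAbs(im,alpha=1.5,beta=10)
crop(im2,225,170,325,285,5.2,"pics/w2c.png")
E
```

```text
(no output)
```

View pics/w2c.png

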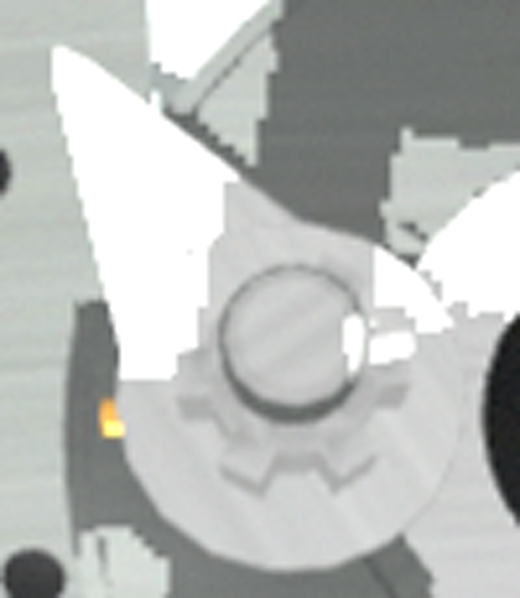

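```bash
cat > fit.py <<'E'
from h import *
from scipy.optimize import least_squares
r=dict(np.load("w2.npz")); rs=robot.get_image("scene"); rt=robot.get_image("top")
c=lambda x,y:np.array((225+(x+.5)/5.2-.5,170+(y+.5)/5.2-.5))
def model(q):
    psi=q[3]; th=q[4]; k,s=np.cos(psi),np.sin(psi)
    Rz=np.array([[k,-s,0],[s,k,0],[0,0,1]])
    z=Rz@[-.5,0,3**.5/2]; d=Rz@[-3**.5/2,0,-.5]; rgt=Rz@[0,-1,0]
    x=d*np.cos(th)+rgt*np.sin(th); return q[:3],x,z,d,rgt
def circ(o,a,b,R):
    t=np.linspace(0,2*np.pi,73); return o+R*(np.cos(t)[:,None]*a+np.sin(t)[:,None]*b)
def res(q):
    o,x,z,d,g=model(q); E=o+50*z; T=o-8*z+67*x
    C=proj(r,circ(o,d,g,26)); N=proj(r,circ(E,d,g,9))
    W=np.r_[proj(r,[E,T])-[c(292,342),c(58,48)]].ravel()/.5
    e=[C[:,1].max()-c(0,570)[1],C[:,0].min()-c(121,0)[0],C[:,0].max()-c(461,0)[0],N[:,0].min()-c(219,0)[0],N[:,0].max()-c(364,0)[0]]
    return np.r_[W,np.array(e)/.7,(proj(rt,[E,T])-[(285.8,153.3),(296.7,166)]).ravel()/1.2,(proj(rs,[E,T])-[(267.7,259.7),(253.2,268.8)]).ravel()/1.2,(q[3]+.088)/0.015]
s=least_squares(res,[605,-35,140,0,.6]); q=s.x
print(q.round(2),np.degrees(q[3:]).round(2)); print(s.fun.round(2))
o,x,z,d,g=model(q); im=r["image"].copy()
im=cv2.resize(im[170:285,225:325],None,fx=5.2,fy=5.2,interpolation=2)
# base front edge corners in wrist
for P in (circ(o,d,g,26),circ(o+50*z,d,g,9),circ(o+31*z,d,g,12),np.array([o-8*z,o-8*z+67*x])):
    u=((proj(r,P)-[225,170]+.5)*5.2).astype(np.int32); cv2.polylines(im,[u],False,(0,0,255),1)
cv2.imwrite("pics/fit.png",im)
print("base edge wrist", pix2plane(r,[(254,135),(418,135)],8))
print("seat",o.round(1),"end",(o+50*z).round(1),"z",z.round(3),"x",x.round(3))
np.savez("seat.npz",q=q,o=o,x=x,z=z,d=d,g=g)
E
python3 fit.py
```

```text
[ 6.0400e+02 -3.1630e+01  1.3951e+02 -9.0000e-02  5.7000e-01] [-5.09 32.44]
[ 0.07 -1.93  0.87  1.59  1.1  -2.45  0.5  -0.22  0.58 -0.3  -0.65 -0.31
 -0.21  0.37 -0.41  0.6   0.38 -0.06]
base edge wrist [[527.19812293 -51.12188309   8.        ]
 [541.96754328 126.11511934   8.        ]]
seat [604.  -31.6 139.5] end [579.1 -29.4 182.8] z [-0.498  0.044  0.866] x [-0.776 -0.469 -0.422]
```

View pics/fit.png

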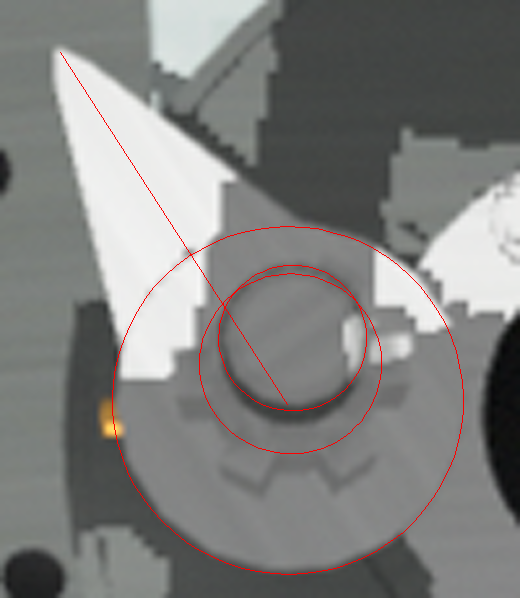

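The wrist picture and model agree. The seat is at about (604,-31.6,139.5), the pointer is 32.4° off straight downslope, and the stand is yawed −5°. I'm going back to the lever and will grip its hub with that offset.

```bash
python3 -m inch '[[2,3.4,0.5,0.03],[4,6.8,1.5,0.06],[6,10.2,2.5,0.09],[8,13.6,3.5,0.12],[10,17,4.5,0.15],[12,20.4,6,0.17],[14,23.8,8,0.19],[16.1,27.8,10,0.19],[16.1,27.8,12,0.19],[16.1,27.8,13.1,0.19],[16.1,27.8,13.1,0.19],[16.1,27.8,13.1,0.19]]' 0; python3 - <<'E'
from h import *
r=robot.get_image("wrist"); cv2.imwrite("pics/w3.png",r["image"]); st=robot.state(); print(st["position"],st["orientation"]); np.savez("w3.npz",**r)
E
```

```text
time: 4.43
position: [438.2, 258.1, 120.0]
orientation: [-0.0, 0.138, 0.99, -0.001]
ft_force: [0.4, -1.0, 0.6]
grip_width: 1.0
[439.5511355  258.00254397 121.16160627] [5.67042398e-04 1.38476860e-01 9.90365498e-01 1.34512535e-04]
```

View pics/w3.png

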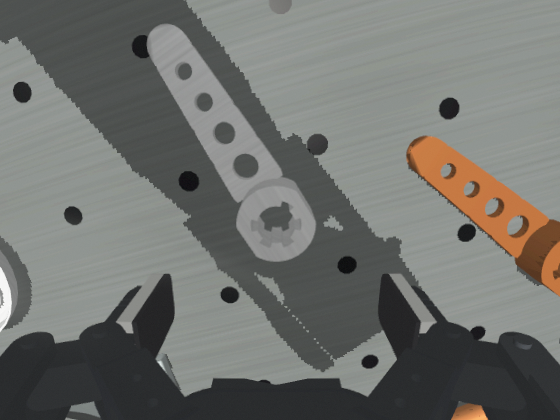

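```bash
python3 - <<'E'
from h import *
r=dict(np.load("w3.npz"))
h=pix2plane(r,[(184,71),(204,102),(224.5,132.5),(246,165.5)],8); b=pix2plane(r,[(275.5,220)],34)[0]
d=-np.polyfit(h[:,0],h[:,1],1)[0]; u=np.array([-1,d]);u/=np.linalg.norm(u)
print(h[0],b,np.degrees(np.arctan2(u[1],u[0]))%360,h[0,:2]-120*u)
x,y=2*.1385**2-1,2*.1385*.9903
print("tool x heading",np.degrees(np.arctan2(y,x)))
E
```

```text
[325.68761792 225.69171952   8.        ] [437.61092976 259.00033484  34.        ] 196.42441780887543 [440.79084531 259.6217511 ]
tool x heading 164.07883886185135
```

```bash
python3 -m inch '[[0,0.1,3,0],[0,0.1,6,0],[0,0.1,8.5,0],[0,0.1,10,0],[0,0.1,11.25,0],[0,0.1,11.25,0],[0,0.1,11.25,0]]' 0 20 && python3 -m inch '[[0,0,0,0],[0,0,0,0],[0,0,0,0],[0,0,0,0],[0,0,0,0],[0,0,0,0],[0,0,0,0],[0,0,0,0]]' 255 20; python3 - <<'E'
from h import *
r=robot.get_image("wrist"); cv2.imwrite("pics/w4.png",r["image"]); st=robot.state(); print(st["position"],st["orientation"],st["grip_width"],st["ft_force"]); np.savez("w4.npz",**r)
E
```

```text
time: 5.07
position: [440.6, 258.5, 8.7]
orientation: [0.001, 0.139, 0.99, 0.0]
ft_force: [0.2, -0.2, -0.1]
grip_width: 1.001
time: 5.73
position: [440.6, 258.8, 9.7]
orientation: [0.001, 0.138, 0.99, -0.0]
ft_force: [-0.2, -3.3, 7.0]
grip_width: 0.619
[440.55767708 258.76968817   9.68098807] [ 1.17118802e-03  1.37970331e-01  9.90435631e-01 -2.75786739e-04] 0.6187584751161452 [-1.63254431 -3.58365387  6.16534705]
```

View pics/w4.png

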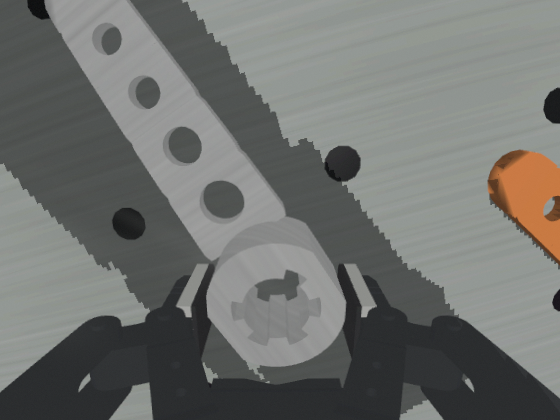

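```bash
python3 -m inch '[[0,0,-0.5,0],[0,0,-1.5,0],[0,0,-3,0],[0,0,-4.5,0],[0,0,-6,0],[0,0,-7,0],[0,0,-7,0],[0,0,-7,0]]' 255 20; python3 - <<'E'
from h import *
r=robot.get_image("wrist"); cv2.imwrite("pics/w5.png",r["image"]); st=robot.state(); print(st["position"],st["orientation"],st["grip_width"],st["ft_force"]); np.savez("w5.npz",**r)
r=robot.get_image("scene"); crop(r["image"],300,150,460,280,4,"pics/s5.png")
E
```

```text
time: 6.45
position: [439.4, 259.3, 78.3]
orientation: [0.001, 0.138, 0.99, 0.0]
ft_force: [-0.6, -0.0, -5.9]
grip_width: 0.616
[438.62163488 258.95469244  77.35988028] [-3.70532628e-04  1.38413612e-01  9.90374429e-01 -1.59769034e-04] 0.619341020030213 [ 0.07990778  0.86714299 -5.85864316]
```

View pics/w5.png

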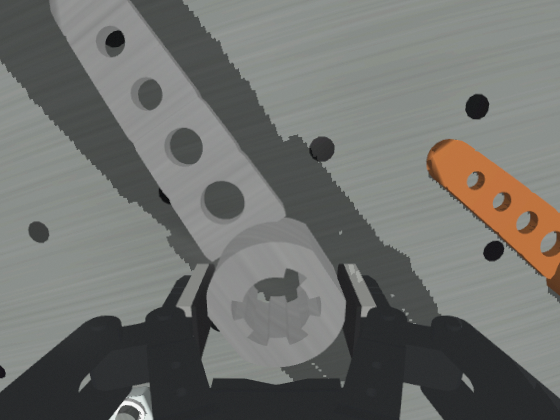

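View pics/s5.png

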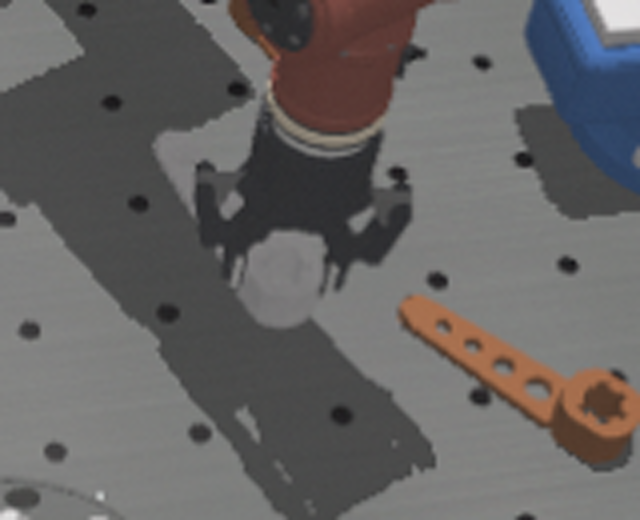

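The lever is held level and doesn't droop at 20 N. The tool can't tilt, so I'll tilt the lever in the grip by pressing the rear of the hub's underside gently on the shaft's nose end. First I carry it there with a firm grip.

```bash
python3 -m inch '[[0,0,-1.5,0],[-1,-1.3,-4,0],[-3,-4,-7,-0.03],[-5.5,-7,-9.5,-0.06],[-8,-10,-11.5,-0.09],[-10.5,-13,-13,-0.12],[-13,-16,-13.7,-0.15],[-15.5,-19,-13.7,-0.17],[-17.8,-22,-13.7,-0.19],[-19.6,-24.2,-13.7,-0.19],[-19.6,-24.2,-13.7,-0.19],[-19.6,-24.2,-13.7,-0.19]]' 255 60; python3 - <<'E'
from h import *
r=robot.get_image("wrist"); cv2.imwrite("pics/w6.png",r["image"]); st=robot.state(); print(st["position"],st["orientation"],st["grip_width"],st["ft_force"]); np.savez("w6.npz",**r)
E
```

```text
time: 7.55
position: [560.7, -28.8, 212.8]
orientation: [-0.002, 0.046, 0.999, 0.001]
ft_force: [-0.4, 0.6, -5.5]
grip_width: 0.608
[560.17361677 -27.50880318 212.70446743] [-2.11819381e-03  4.48938004e-02  9.98989189e-01  8.12230411e-04] 0.6072032712262999 [ 0.54015802  0.49098951 -6.16290588]
```

View pics/w6.png

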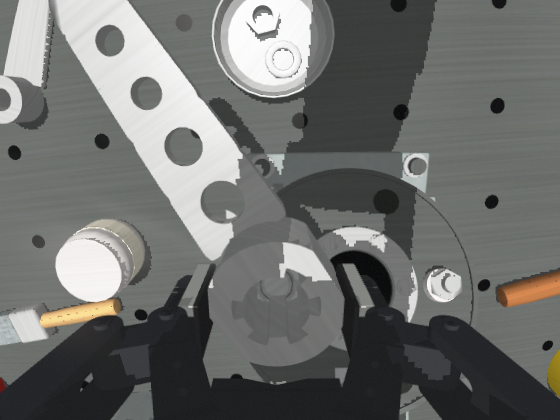

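```bash
python3 -m inch '[[0,0,0.6,0],[0,0,1.2,0],[0,0,1.6,0],[0.1,0,1.9,0],[0.1,0,2.1,0],[0.1,0,2.1,0]]' 255 20; python3 - <<'E'
from h import *
r=robot.get_image("wrist"); cv2.imwrite("pics/w7.png",r["image"]); st=robot.state(); print(st["position"],st["orientation"],st["grip_width"],st["ft_force"],st["ft_torque"]); np.savez("w7.npz",**r)
E
```

```text
time: 8.1
position: [560.1, -26.0, 195.9]
orientation: [-0.0, 0.043, 0.999, 0.0]
ft_force: [-5.0, 1.8, 4.5]
grip_width: 0.604
[560.13955312 -26.05326735 195.93270972] [-1.58253650e-04  4.32814076e-02  9.99062782e-01  5.01832538e-04] 0.6039404914968165 [-6.16433473  1.80321287  3.83656378] [0.450998   0.61530793 0.05290081]
```

View pics/w7.png

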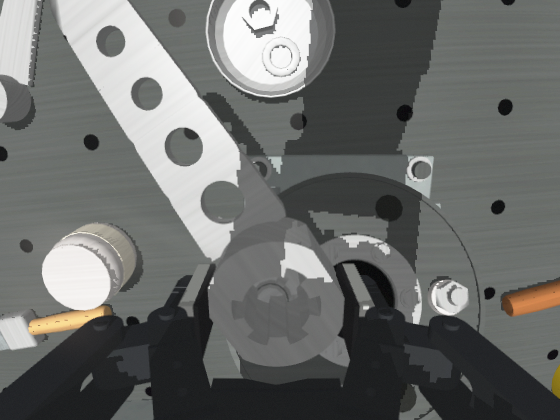

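```bash
python3 -m inch '[[0,0,0.2,0],[0,0,0.4,0],[0.1,0,0.6,0],[0.1,0,0.8,0],[0.1,0,0.8,0],[0.1,0,0.8,0]]' 255 20; python3 - <<'E'
from h import *
r=robot.get_image("wrist"); cv2.imwrite("pics/w8.png",r["image"]); st=robot.state(); print(st["position"],st["orientation"],st["grip_width"],st["ft_force"],st["ft_torque"]); np.savez("w8.npz",**r)
E
```

```text
time: 8.65
position: [559.3, -25.9, 193.7]
orientation: [0.0, 0.043, 0.999, 0.0]
ft_force: [-16.9, 4.1, 26.0]
grip_width: 0.605
[559.31512767 -25.85745872 193.69068233] [6.35986445e-05 4.30706270e-02 9.99071960e-01 3.68718484e-04] 0.6063462435615703 [-17.22928423   4.50203901  26.65928726] [ 0.63057792  2.20548673 -0.00372253]
```

View pics/w8.png

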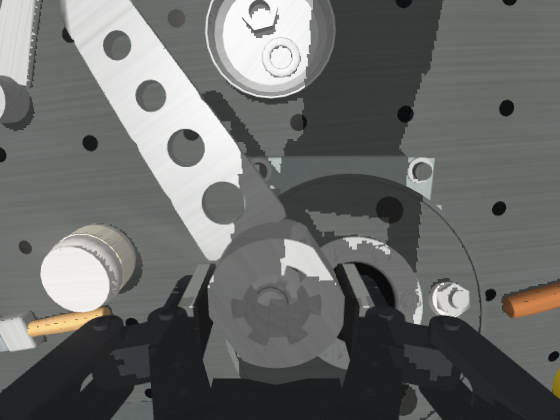

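```bash
python3 -m inch '[[0,0,0,0],[0,0,0,0],[0,0,0.1,0],[0,0,0.2,0]]' 106 20; python3 - <<'E'
from h import *
r=robot.get_image("wrist"); cv2.imwrite("pics/w9.png",r["image"]); st=robot.state(); print(st["position"],st["grip_width"],st["ft_force"],st["ft_torque"]); np.savez("w9.npz",**r)
E
```

```text
time: 9.03
position: [558.9, -25.7, 192.5]
orientation: [-0.001, 0.043, 0.999, 0.0]
ft_force: [-21.8, 4.1, 30.2]
grip_width: 0.607
[558.6532046  -25.70329881 192.0313256 ] 0.6019792426324393 [-19.96413819   4.1969226   29.44325166] [ 0.73615353  2.50447888 -0.00401855]
```

View pics/w9.png

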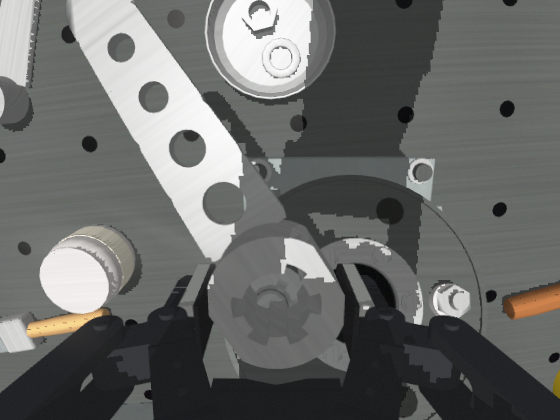

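```bash
cat > tilt.py <<'E'
from h import *
from scipy.optimize import least_squares
# lever in wrist cam: fit pose (origin in tool xy plane coords) from hole pixels; camera frame fixed to tool
# tool<-cam
Rc=np.array([[0,-.958,-.286],[1,0,0],[0,-.286,.958]]); 
u,_,v=np.linalg.svd(Rc); Rc=u@v
cc=np.array([73.4,0.97,-143.05])
def lev(al,th,o):
    # tool axes: x toward robot, y, z down. lever z up = -z tool at al=0; th: angle lever x from tool x toward +right(-y world)= -tool y
    ca,sa=np.cos(al),np.sin(al)
    d=np.array([ca,0,sa]); g=np.array([0,-1,0]); z=np.array([sa,0,-ca])
    x=d*np.cos(th)+g*np.sin(th); y=np.cross(z,x)
    return o,x,y,z
def pix(r,P):
    C=(P-cc)@Rc
    return cv2.projectPoints(C.reshape(-1,1,3),np.zeros(3),np.zeros(3),r["camera_matrix"],r["dist"])[0].reshape(-1,2)
HX=None
def est(r,px,hub=None,hx=(120,94.3,69,42)):
    def f(q):
        o,x,y,z=lev(q[0],q[1],np.array([q[2],q[3],q[4]]))
        P=np.array([o+h*x+8*z for h in hx[:len(px)]])
        e=(pix(r,P)-px).ravel()
        pr=[(q[3]-0)/3]
        if hub is not None:
            pr+=list((pix(r,(o+34*z)[None])-hub).ravel()/2)
        return np.r_[e,pr]
    s=least_squares(f,[.1,.57,0,0,9]); return s
E
python3 - <<'E'
from tilt import *
for n,px,hub in (("w4",[(106.5,39),(144.5,92),(182.5,145),(222,200)],(276,305)),
 ("w6",[(109.5,40),(146,93),(183,146.5),(222,201)],(274,305)),
 ("w8",[(117,45),(151,95.5),(185.5,147.5),(222,201.5)],(276,303)),
 ("w9",[(120.5,47.5),(153,97),(187,148.5),(222.5,202)],(276,303))):
    r=dict(np.load(n+".npz")); s=est(r,np.array(px),hub); print(n,np.degrees(s.x[:2]).round(1),s.x[2:].round(1),s.fun.round(1))
E
```

```text
w4 [ 2.9 34. ] [1.8 1.6 6.6] [ 0.1 -0.6  0.4  0.7 -0.1  0.4 -0.8 -0.6  0.5  0.8  0.1]
w6 [ 3.  33.3] [0.8 0.9 7.7] [-0.2 -0.4  0.6  0.8  0.2 -0.  -1.1 -0.6  0.3  0.8  0.4]
w8 [ 8.3 33.3] [0.  1.1 4.9] [ 0.  -0.2  0.2  0.7 -0.1 -0.2 -0.2 -0.5  0.4  0.1  0.5]
w9 [10.  33.1] [-0.6  1.1  4.4] [-0.1 -0.3  0.4  0.7 -0.3 -0.3 -0.2 -0.3  0.4  0.2  0.3]
```

```bash
python3 -m inch '[[0,0,0,0],[0.1,0,0.2,0],[0.1,0,0.4,0],[0.1,0,0.5,0],[0.1,0,0.5,0]]' 101 20; python3 - <<'E'
from h import *
r=robot.get_image("wrist"); cv2.imwrite("pics/w10.png",r["image"]); st=robot.state(); print(st["position"],st["grip_width"],st["ft_force"],st["ft_torque"]); np.savez("w10.npz",**r)
E
```

```text
time: 9.5
position: [556.8, -25.2, 184.9]
orientation: [-0.002, 0.043, 0.999, 0.001]
ft_force: [-18.4, 4.9, 22.6]
grip_width: 0.607
[556.78099377 -25.19860184 184.91682452] 0.603439718064294 [-17.70828026   5.29069384  22.88672359] [0.7719318  2.28146047 0.04450962]
```

View pics/w10.png

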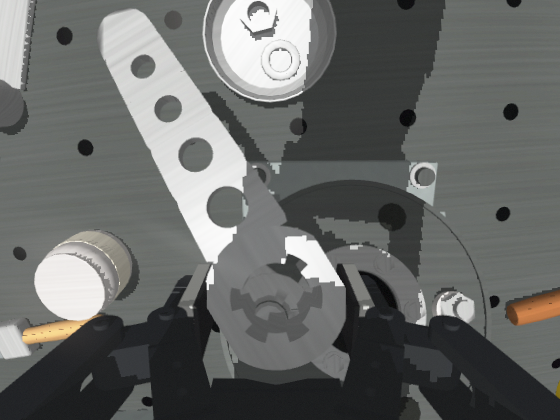

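```bash
python3 - <<'E'
from tilt import *
r=dict(np.load("w10.npz")); s=est(r,np.array([(143,66.5),(168,108.5),(196,155),(227,206)]),(277,296)); print(np.degrees(s.x[:2]).round(1),s.x[2:].round(1),s.fun.round(1))
E
```

```text
[22.8 31.7] [-3.3  1.6 -0.6] [-0.1 -0.4  0.6  0.8 -0.2 -0.3 -0.4 -0.2  0.5  0.3  0.2]
```

```bash
python3 -m inch '[[0.1,0,0.1,0],[0.1,0,0.2,0],[0.2,0,0.3,0],[0.2,0,0.3,0]]' 101 20; python3 - <<'E'
from h import *
r=robot.get_image("wrist"); cv2.imwrite("pics/w11.png",r["image"]); st=robot.state(); print(st["position"],st["grip_width"],st["ft_force"],st["ft_torque"]); np.savez("w11.npz",**r)
E
```

```text
time: 9.88
position: [555.9, -25.0, 181.8]
orientation: [-0.0, 0.043, 0.999, 0.001]
ft_force: [-14.5, 4.7, 19.9]
grip_width: 0.606
[555.93041994 -25.03139825 181.79547365] 0.6063292407871002 [-14.14199686   4.86798659  19.41341061] [0.78851884 1.7119337  0.03319201]
```

View pics/w11.png

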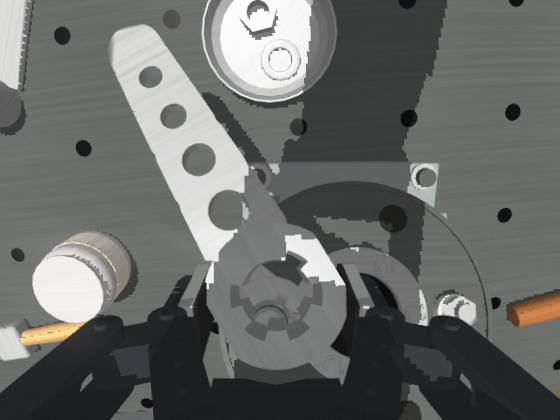

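```bash
python3 - <<'E'
from tilt import *
r=dict(np.load("w11.npz")); s=est(r,np.array([(150.5,76.5),(174,115.5),(199,159),(228.5,208.5)]),(277,292)); print(np.degrees(s.x[:2]).round(1),s.x[2:].round(1),s.fun.round(1))
E
```

```text
[27.9 31.3] [-4.4  1.6 -1.7] [ 0.2 -0.4 -0.   0.7  0.1  0.  -0.4 -0.3  0.5  0.3  0.1]
```

```bash
python3 -m inch '[[0,0,0.1,0],[0.1,0,0.2,0],[0.1,0,0.25,0],[0.1,0,0.25,0]]' 101 20; python3 - <<'E'
from h import *
r=robot.get_image("wrist"); cv2.imwrite("pics/w12.png",r["image"]); st=robot.state(); print(st["position"],st["grip_width"],st["ft_force"],st["ft_torque"]); np.savez("w12.npz",**r)
E
```

```text
time: 10.27
position: [555.4, -25.0, 179.6]
orientation: [0.0, 0.043, 0.999, 0.001]
ft_force: [-13.5, 6.0, 19.9]
grip_width: 0.61
[555.4079984  -24.93219627 179.58607284] 0.611508885993414 [-13.98641816   4.58610513  21.35670667] [0.72163545 1.56460347 0.10471227]
```

View pics/w12.png

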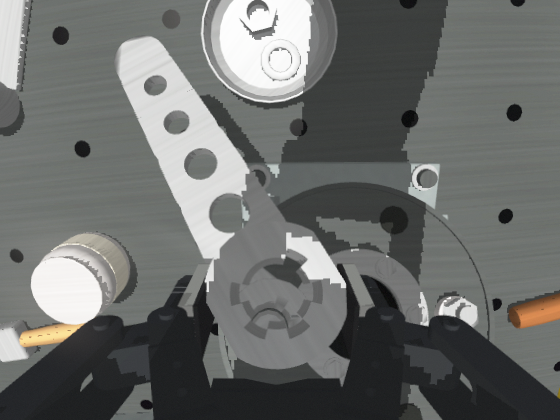

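```bash
python3 -m inch '[[0,0,0,0],[0,0,0,0],[0,0,-0.6,0],[0.3,0,-1.4,0],[0.3,0,-2.2,0],[0.3,0,-2.2,0],[0.3,0,-2.2,0],[0.3,0,-2.2,0]]' 255 80; python3 - <<'E'
from h import *
r=robot.get_image("wrist"); cv2.imwrite("pics/w13.png",r["image"]); st=robot.state(); print(st["position"],st["orientation"],st["grip_width"],st["ft_force"],st["ft_torque"]); np.savez("w13.npz",**r)
crop(r["image"],105,25,360,385,1.65,"pics/w13c.png")
r=robot.get_image("scene"); crop(r["image"],190,180,360,300,4.4,"pics/s13.png")
E
```

```text
time: 10.98
position: [552.0, -26.6, 194.5]
orientation: [-0.001, 0.044, 0.999, 0.0]
ft_force: [-0.1, 0.9, -5.5]
grip_width: 0.601
[551.83387647 -26.56902991 194.25264605] [-8.53167537e-04  4.39608584e-02  9.99032886e-01  9.14090203e-05] 0.602074530856852 [-0.09424014  0.1551705  -6.03734701] [ 0.06340599 -0.12904904  0.03848877]
```

View pics/w13.png

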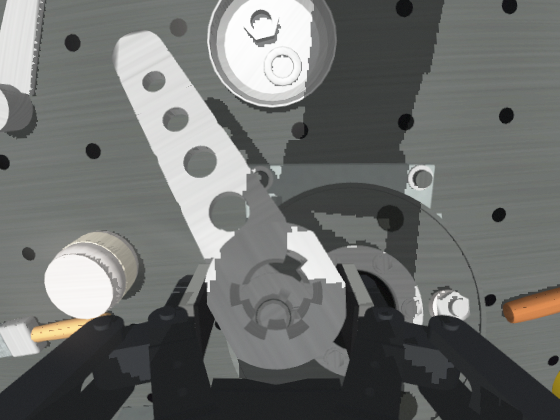

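View pics/s13.png

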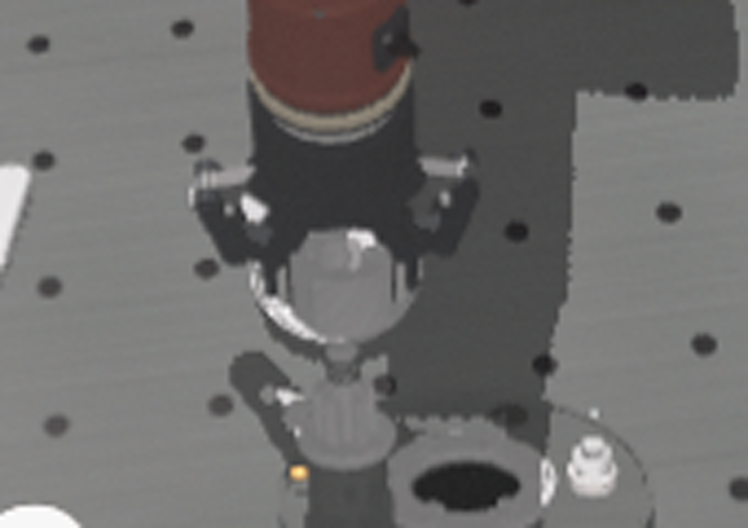

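```bash
python3 - <<'E'
from h import *
im=dict(np.load("w13.npz"))["image"]; im=cv2.convertScaleAbs(im,alpha=1.4,beta=5)
crop(im,195,185,360,375,3.1,"pics/w13d.png")
crop(im,105,20,250,240,2.7,"pics/w13e.png")
E
```

```text
(no output)
```

View pics/w13d.png

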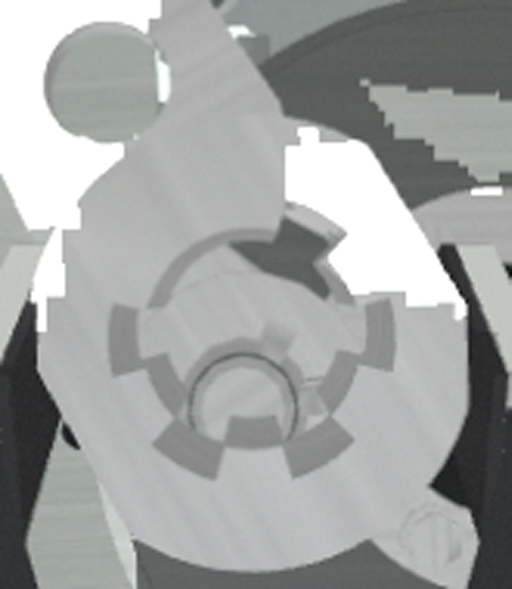

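View pics/w13e.png

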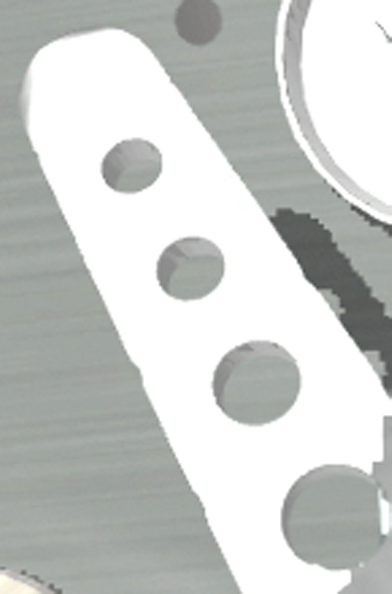

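```bash
cat > rel.py <<'E'
from tilt import *
import sys
def rel(n,px,hub,nose=None,bias=2.5):
    r=dict(np.load(n+".npz")); s=est(r,np.array(px),hub)
    print("est",np.degrees(s.x[:2]).round(1),s.x[2:].round(1),s.fun.round(1))
    al,th=s.x[:2]; o,x,y,z=lev(*s.x[:2],s.x[2:])
    S=np.load("seat.npz"); R,t=cam(r)
    # seat in tool via cam
    w2t=lambda P:(Rc@(R@P+t))+cc
    v2t=lambda v:Rc@(R@v)
    so,sz,sx=w2t(S["o"]),v2t(S["z"]),v2t(S["x"])
    E=so+50*sz
    print("pred nose px",pix(r,E[None]),"obs",nose)
    print("lever z",z.round(3),"shaft z",sz.round(3),"lever x",x.round(3),"seat x",sx.round(3))
    print("lever o tool",o.round(1),"seat tool",so.round(1),"nose end tool",E.round(1))
    # offset of bore axis from shaft axis, at lever underside
    dlt=o-so; al_=dlt@sz; perp=dlt-al_*sz
    print("height along shaft",al_.round(1),"perp offset tool",perp.round(1), "to move (cm) to be coaxial:",(-perp/10).round(2))
if __name__=="__main__":
    rel("w13",[(153.9,81.1),(175.7,119.3),(200.2,161.5),(229.1,211.5)],(276.3,295.3),(273.5,316.6))
E
python3 rel.py
```

```text
est [30.6 30.6] [-5.   1.5 -5.5] [ 0.  -0.7  0.4  0.4 -0.1  0.6 -0.7 -0.1  0.5  0.6 -0.4]
pred nose px [[272.71032463 317.26038704]] obs (273.5, 316.6)
lever z [ 0.509  0.    -0.861] shaft z [ 0.501  0.001 -0.865] lever x [ 0.741 -0.509  0.439] seat x [ 0.731 -0.536  0.423]
lever o tool [-5.   1.5 -5.5] seat tool [-52.   -0.6  54.9] nose end tool [-26.9  -0.6  11.6]
height along shaft 75.8 perp offset tool [8.9 2.1 5.2] to move (cm) to be coaxial: [-0.89 -0.21 -0.52]
```

```bash
cat > rel2.py <<'E'
from tilt import *
HX=np.array((120,95.5,70.2,42.4))
def est2(r,px,slots,verbose=True):
    """slots: list of (angle deg, px) at mouth radius 17.2"""
    def f(q):
        o,x,y,z=lev(q[0],q[1],q[2:5])
        P=[o+h*x+8*z for h in HX[:len(px)]]
        e=[(pix(r,np.array(P))-px).ravel()]
        Q=np.array([o+34*z+17.2*(np.cos(np.radians(a))*x+np.sin(np.radians(a))*y) for a,_ in slots])
        e.append((pix(r,Q)-np.array([p for _,p in slots])).ravel())
        return np.concatenate(e)
    s=least_squares(f,[.4,.57,0,0,0]); 
    if verbose: print("est2",np.degrees(s.x[:2]).round(1),s.x[2:].round(1),s.fun.round(1))
    return s
def rel(n,px,slots,nosefix=(0,0)):
    r=dict(np.load(n+".npz")); s=est2(r,np.array(px),slots)
    o,x,y,z=lev(*s.x[:2],s.x[2:])
    S=np.load("seat.npz"); R,t=cam(r)
    w2t=lambda P:(Rc@(R@P+t))+cc
    v2t=lambda v:Rc@(R@v)
    so,sz,sx=w2t(S["o"]),v2t(S["z"]),v2t(S["x"])
    print("pred nose px",pix(r,(so+50*sz)[None]))
    print("lever z",z.round(3),"shaft z",sz.round(3),"lever x",x.round(3),"seat x",sx.round(3))
    dlt=o-so; a=dlt@sz; perp=dlt-a*sz
    print("height along shaft",a.round(1),"move (cm) to coaxial:",(-perp/10).round(2))
if __name__=="__main__":
    px=[(153.9,81.1),(175.7,119.3),(200.2,161.5),(229.1,211.5)]
    c=lambda x,y:(195+x/3.1,185+y/3.1)
    rel("w13",px,[(60,c(108,338)),(-120,c(397,338)),(120,c(188,470)),(180,c(325,462)) ])
    # w4 sanity (flat on table)
E
python3 rel2.py
```

```text
est2 [26.3 31.1] [-8.   1.3  5. ] [-0.1  0.2  0.1  0.1  0.1  0.   0.  -0.7  0.8  1.1 -0.3 -0.6 -1.5 -0.9
  1.   0.8]
pred nose px [[272.71032463 317.26038704]]
lever z [ 0.443  0.    -0.897] shaft z [ 0.501  0.001 -0.865] lever x [ 0.768 -0.516  0.379] seat x [ 0.731 -0.536  0.423]
height along shaft 65.3 move (cm) to coaxial: [-1.13 -0.19 -0.65]
```

```bash
python3 -m inch '[[-0.5,-0.1,-0.3,0],[-1.1,-0.2,-0.65,0],[-1.1,-0.2,-0.65,0],[-1.4,-0.2,-0.1,0],[-1.7,-0.2,0.4,0],[-2,-0.2,0.9,0],[-2.2,-0.2,1.2,0],[-2.2,-0.2,1.2,0],[-2.2,-0.2,1.2,0]]' 255 80; python3 - <<'E'
from h import *
r=robot.get_image("wrist"); st=robot.state(); print(st["position"],st["orientation"],st["grip_width"],st["ft_force"],st["ft_torque"]); np.savez("w14.npz",**r)
im=cv2.convertScaleAbs(r["image"],alpha=1.4,beta=5)
crop(im,195,185,360,375,3.1,"pics/w14d.png")
crop(r["image"],105,10,255,240,2.5,"pics/w14e.png")
r=robot.get_image("scene"); crop(r["image"],190,180,360,300,4.4,"pics/s14.png")
E
```

```text
time: 11.83
position: [573.7, -30.4, 182.5]
orientation: [-0.001, 0.044, 0.999, 0.0]
ft_force: [0.3, 1.1, -4.5]
grip_width: 0.604
[573.93473654 -30.41602628 182.94535583] [-4.06133210e-04  4.38446081e-02  9.99038279e-01  4.38521926e-05] 0.6016192736972882 [-0.75207211 -0.34241334 -5.71126558] [ 0.08669343 -0.15333421  0.01078612]
```

View pics/w14d.png

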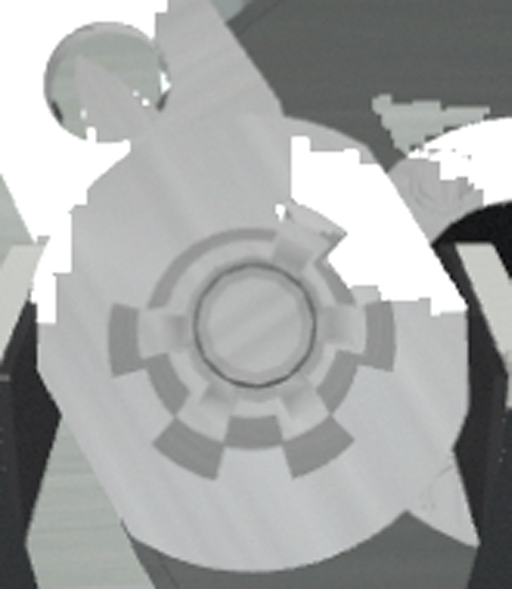

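View pics/w14e.png

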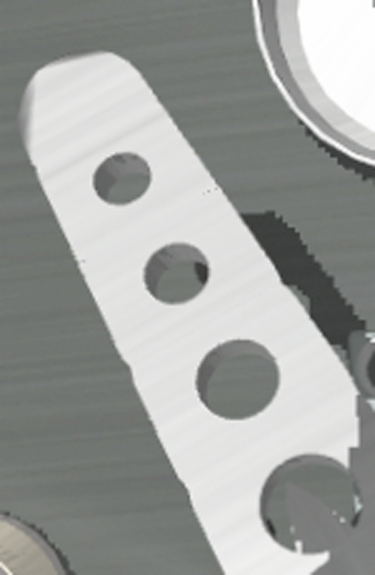

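View pics/s14.png

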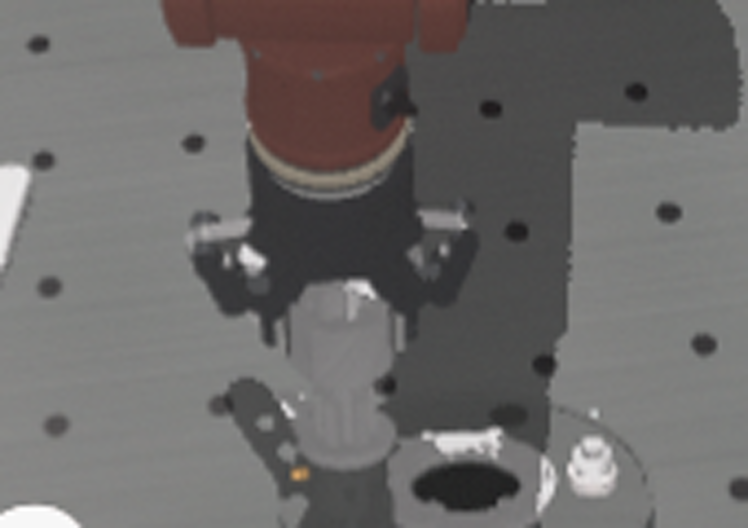

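The picture shows the nose inside the bore and all five teeth lined up with the slots: left (165,330), right (340,325), lower pair, upper right (crop px). I'm advancing along the shaft.

```bash
python3 -m inch '[[-0.25,0,0.43,0],[-0.5,0,0.87,0],[-0.7,0,1.2,0],[-0.85,0,1.47,0],[-1,0,1.73,0],[-1,0,1.73,0]]' 255 40; python3 - <<'E'
from h import *
r=robot.get_image("wrist"); st=robot.state(); print(st["position"],st["orientation"],st["grip_width"],st["ft_force"],st["ft_torque"]); np.savez("w15.npz",**r)
im=cv2.convertScaleAbs(r["image"],alpha=1.4,beta=5)
crop(im,195,185,360,375,3.1,"pics/w15d.png")
r=robot.get_image("scene"); crop(r["image"],190,180,360,300,4.4,"pics/s15.png")
E
```

```text
time: 12.43
position: [583.8, -31.2, 165.0]
orientation: [-0.001, 0.044, 0.999, 0.0]
ft_force: [-0.3, 0.3, -6.2]
grip_width: 0.6
[583.73875538 -31.14733011 165.2232789 ] [-7.13315090e-04  4.38579532e-02  9.99037499e-01  2.14520518e-04] 0.6031768401509734 [-0.29873846  1.16773466 -5.85448181] [ 0.21318482 -0.05390555 -0.0076493 ]
```

View pics/w15d.png

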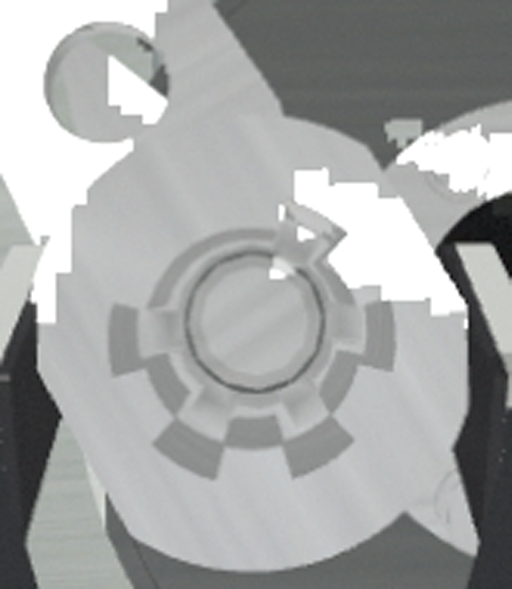

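View pics/s15.png

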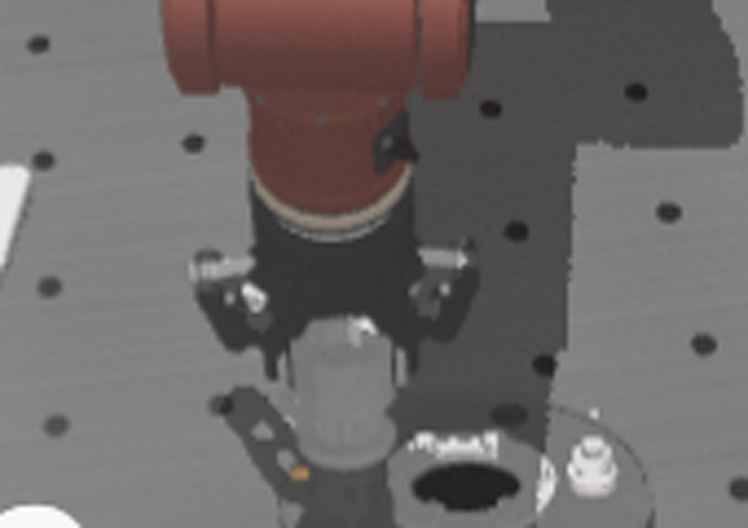

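```bash
python3 -m inch '[[-0.15,0,0.26,0],[-0.3,0,0.52,0],[-0.45,0,0.78,0],[-0.6,0,1.04,0],[-0.6,0,1.04,0],[-0.6,0,1.04,0]]' 255 30; python3 - <<'E'
from h import *
r=robot.get_image("wrist"); st=robot.state(); print(st["position"],st["grip_width"],st["ft_force"],st["ft_torque"]); np.savez("w16.npz",**r)
im=cv2.convertScaleAbs(r["image"],alpha=1.4,beta=5)
crop(im,195,185,360,375,3.1,"pics/w16d.png")
E
```

```text
time: 13.03
position: [589.4, -31.6, 154.5]
orientation: [-0.001, 0.044, 0.999, 0.0]
ft_force: [-1.4, 3.5, -8.6]
grip_width: 0.602
[589.42766907 -31.56420788 154.50089543] 0.5973835086147947 [-1.60448433  2.79645697 -9.26775979] [0.38893625 0.28807454 0.07201474]
```

View pics/w16d.png

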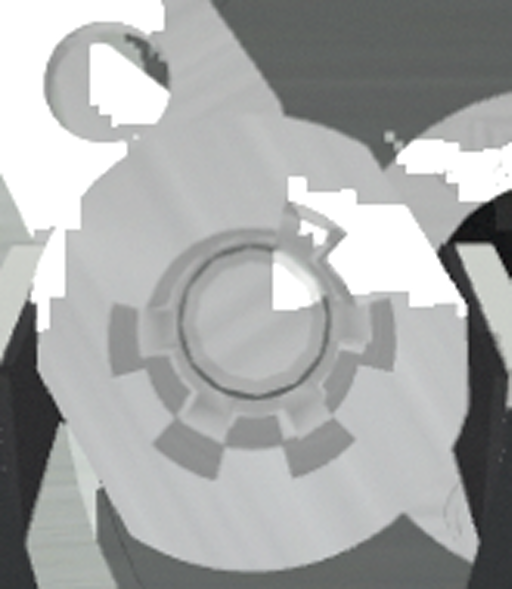

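```bash
python3 -m inch '[[-0.15,0,0.26,0],[-0.3,0,0.52,0],[-0.45,0,0.78,0],[-0.55,0,0.95,0],[-0.55,0,0.95,0]]' 255 20; python3 - <<'E'
from h import *
r=robot.get_image("wrist"); st=robot.state(); print(st["position"],st["grip_width"],st["ft_force"],st["ft_torque"]); np.savez("w17.npz",**r)
im=cv2.convertScaleAbs(r["image"],alpha=1.4,beta=5)
crop(im,195,185,360,375,3.1,"pics/w17d.png")
r=robot.get_image("scene"); crop(r["image"],190,180,360,300,4.4,"pics/s17.png")
E
```

```text
time: 13.5
position: [593.8, -31.9, 145.7]
orientation: [-0.002, 0.044, 0.999, 0.0]
ft_force: [-7.3, 3.1, -3.8]
grip_width: 0.604
[593.83178911 -31.87435879 145.73438935] 0.5982242043223409 [-6.55105279  3.21309597 -4.23019843] [0.51308759 0.91115024 0.09770024]
```

View pics/w17d.png

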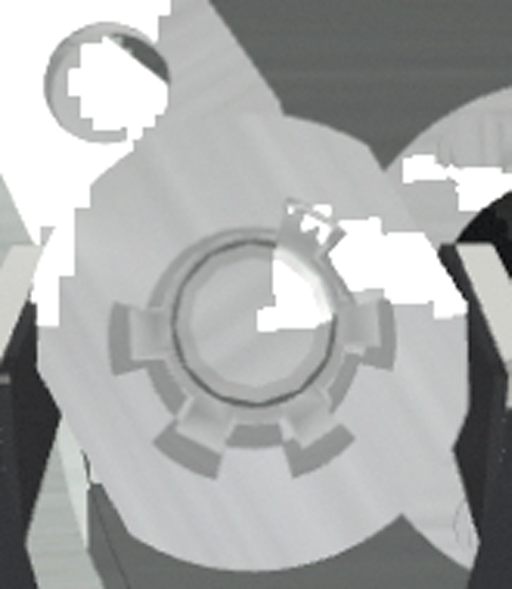

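View pics/s17.png

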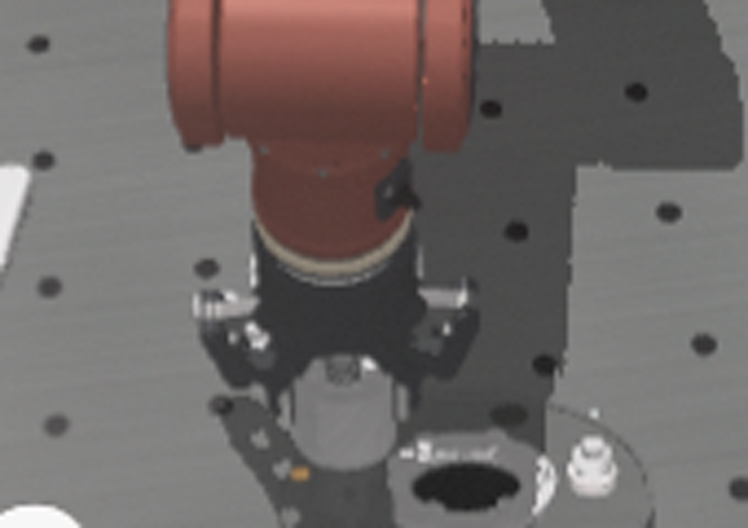

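```bash
python3 -m inch '[[0,0,0.15,0],[-0.1,0,0.35,0],[-0.2,0,0.55,0],[-0.25,0,0.75,0],[-0.3,0,0.85,0],[-0.3,0,0.85,0]]' 101 20; python3 - <<'E'
from h import *
r=robot.get_image("wrist"); st=robot.state(); print(st["position"],st["grip_width"],st["ft_force"],st["ft_torque"]); np.savez("w18.npz",**r)
im=cv2.convertScaleAbs(r["image"],alpha=1.4,beta=5)
crop(im,195,185,360,375,3.1,"pics/w18d.png")
r=robot.get_image("scene"); crop(r["image"],190,180,360,300,4.4,"pics/s18.png")
E
```

```text
time: 14.1
position: [594.0, -32.0, 143.5]
orientation: [-0.007, 0.043, 0.999, 0.0]
ft_force: [-28.0, 4.1, 27.6]
grip_width: 0.61
[593.99411726 -31.95391239 143.52990096] 0.6111490192068705 [-27.92591727   4.56519691  26.71960978] [0.87747768 3.82530393 0.12992621]
```

View pics/w18d.png

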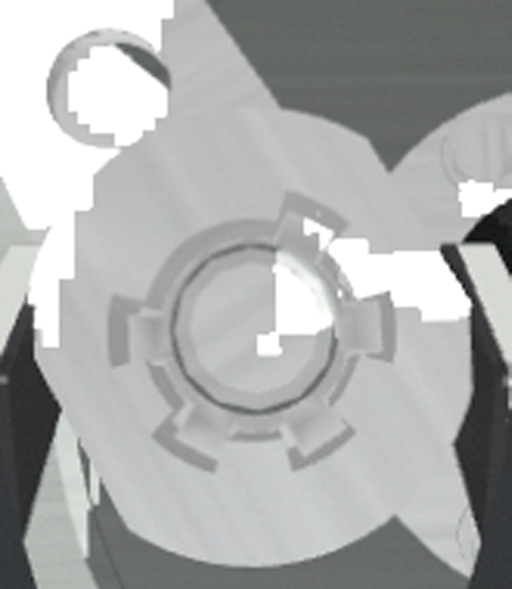

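View pics/s18.png

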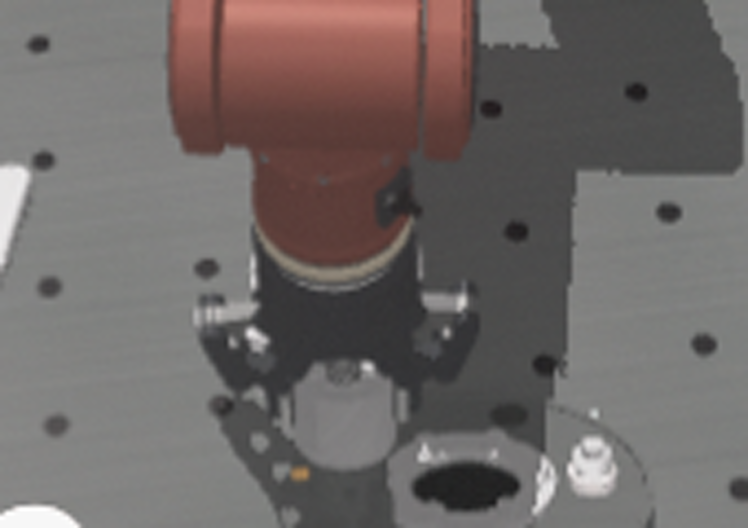

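Now I release: open the jaws, back off upward and look.

```bash
python3 -m inch '[[0.1,0,-0.3,0],[0.1,0,-0.4,0],[0.1,0,-0.4,0],[0.1,0,-0.4,0],[0.1,0,-0.4,0],[0.1,0,-0.4,0],[0.1,0,-2,0],[0.3,0,-5,0],[0.6,0,-8,0],[1,0,-10,0],[1,0,-10,0]]' 0 20; python3 - <<'E'
from h import *
r=robot.get_image("wrist"); st=robot.state(); print(st["position"],st["grip_width"],st["ft_force"],st["ft_torque"]); np.savez("w19.npz",**r)
cv2.imwrite("pics/w19.png",r["image"])
r=robot.get_image("scene"); crop(r["image"],190,180,360,300,4.4,"pics/s19.png")
E
```

```text
time: 15.12
position: [591.8, -32.3, 243.6]
orientation: [0.005, 0.044, 0.999, -0.001]
ft_force: [0.8, 0.4, -0.2]
grip_width: 1.001
[590.69236919 -32.18441182 240.82139431] 1.0010505317315654 [-0.43523785 -0.09527746  0.94481753] [ 0.01909903 -0.00095326 -0.00123091]
```

View pics/w19.png

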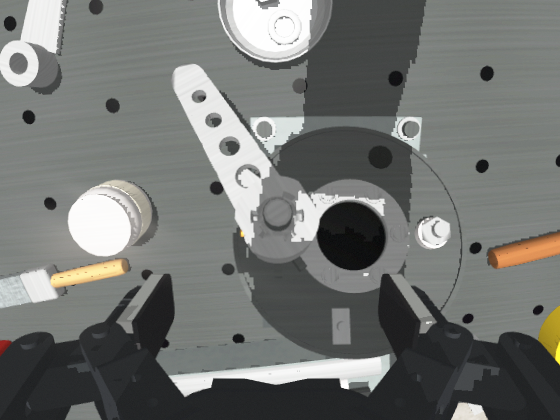

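View pics/s19.png

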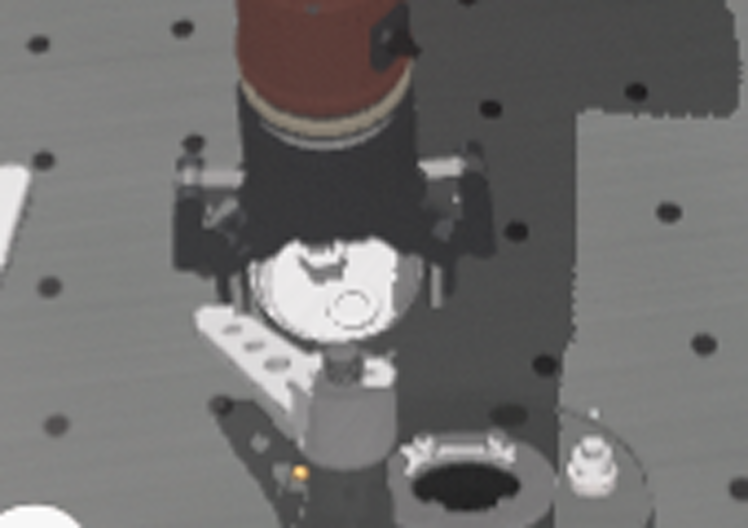

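```bash
cat > chk.py <<'E'
from h import *
import sys
n=sys.argv[1]
S=np.load("seat.npz"); o,x,z=S["o"],S["x"],S["z"]; y=np.cross(z,x)
r=dict(np.load(n+".npz")); rs=robot.get_image("scene")
def circ(c,R): 
    t=np.linspace(0,2*np.pi,73); return c+R*(np.cos(t)[:,None]*x+np.sin(t)[:,None]*y)
def draw(r,box,s,f):
    x0,y0,x1,y1=box; im=cv2.resize(r["image"][y0:y1,x0:x1],None,fx=s,fy=s,interpolation=2)
    def pl(P,col): cv2.polylines(im,[((proj(r,P)-[x0,y0]+.5)*s).astype(np.int32)],False,col,1)
    for h,col in ((0,(0,0,255)),(6,(255,0,0))):
        for R in (27,): pl(circ(o+(34+h)*z,R),col)
        for a,R in ((120,6),(95.5,6.5),(70.2,8),(42.4,9.5)): pl(circ(o+a*x+(8+h)*z,R),col)
    pl(circ(o+50*z,9),(0,255,0)); pl(circ(o,26),(0,255,255)); pl(circ(o,27),(0,0,255))
    cv2.imwrite(f,im)
draw(r,(160,55,330,280),2.6,f"pics/{n}_chk.png"); draw(rs,(220,230,310,310),7,f"pics/{n}_schk.png")
E
python3 chk.py w19
```

```text
(no output)
```

View pics/w19_chk.png

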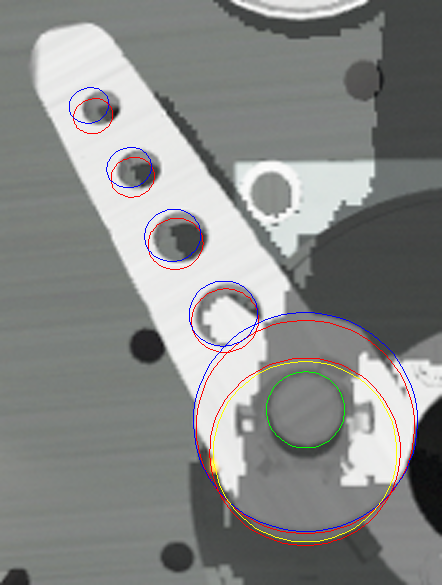

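View pics/w19_schk.png

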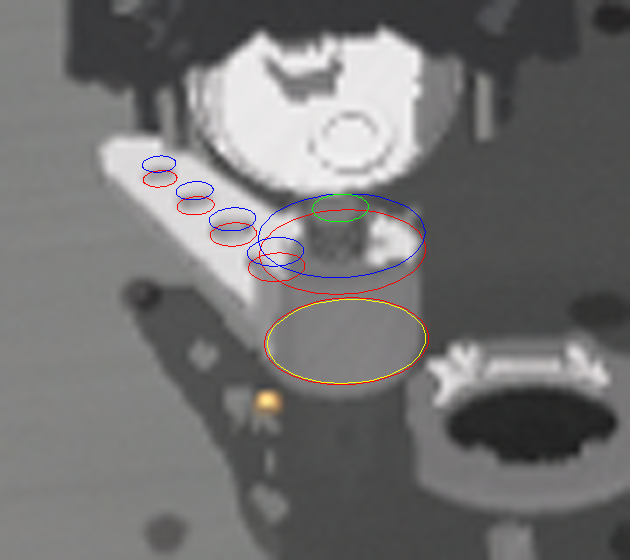

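```bash
python3 - <<'E'
from h import *
st=robot.state(); print(st["position"],st["time"])
E
python3 -m inch '[[0.5,0,0,0],[1,0.1,1,0],[1.4,0.2,2,0],[1.5,0.2,3.2,0],[1.5,0.2,4.2,0],[1.5,0.2,4.2,0],[1.5,0.2,4.2,0]]' 176 20; python3 - <<'E'
from h import *
r=robot.get_image("wrist"); st=robot.state(); print(st["position"],st["grip_width"],st["ft_force"],st["ft_torque"]); np.savez("w20.npz",**r)
cv2.imwrite("pics/w20.png",r["image"])
r=robot.get_image("scene"); crop(r["image"],190,180,360,300,4.4,"pics/s20.png")
E
```

```text
[588.25649406 -31.77687797 236.59369239] 15.2667
time: 15.85
position: [572.8, -28.3, 193.7]
orientation: [-0.002, 0.044, 0.999, 0.0]
ft_force: [-0.1, -0.7, 0.4]
grip_width: 0.306
[573.67555879 -28.43639039 194.94682388] 0.3130725175229924 [ 0.26486451 -0.9154571  -0.78686152] [0.00222362 0.02224738 0.0391307 ]
```

View pics/w20.png

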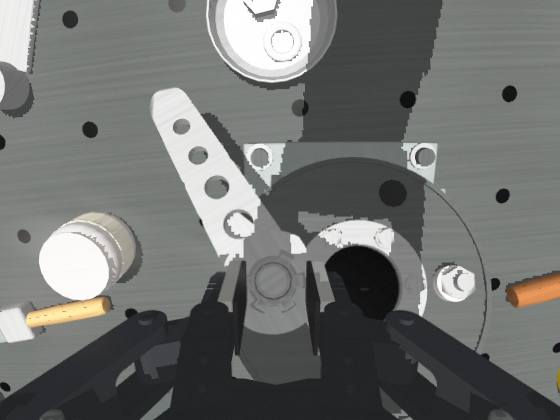

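View pics/s20.png

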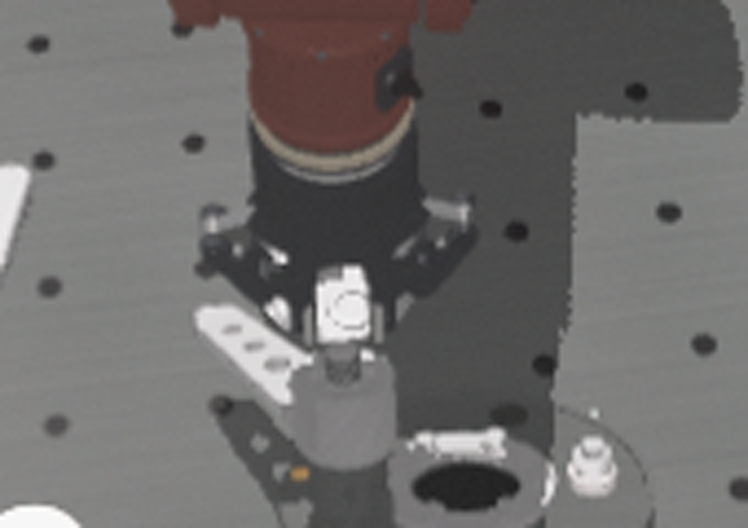

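```bash
python3 -m inch '[[0,-0.1,0.8,0],[-0.1,-0.1,1.5,0],[-0.2,-0.1,1.9,0],[-0.4,-0.1,2.2,0],[-0.6,-0.1,2.5,0],[-0.75,-0.1,2.8,0],[-0.75,-0.1,2.8,0]]' 176 20; python3 - <<'E'
from h import *
r=robot.get_image("wrist"); st=robot.state(); print(st["position"],st["grip_width"],st["ft_force"],st["ft_torque"]); np.savez("w21.npz",**r)
cv2.imwrite("pics/w21.png",r["image"])
r=robot.get_image("scene"); crop(r["image"],190,180,360,300,4.4,"pics/s21.png")
E
```

```text
time: 16.53
position: [579.8, -29.8, 169.8]
orientation: [-0.003, 0.044, 0.999, 0.0]
ft_force: [-9.3, 1.1, 12.6]
grip_width: 0.312
[579.78950834 -29.8575956  169.85885287] 0.31406556080883175 [-9.30309298  1.06476732 12.75645116] [0.27739702 1.54407965 0.10120888]
```

View pics/w21.png

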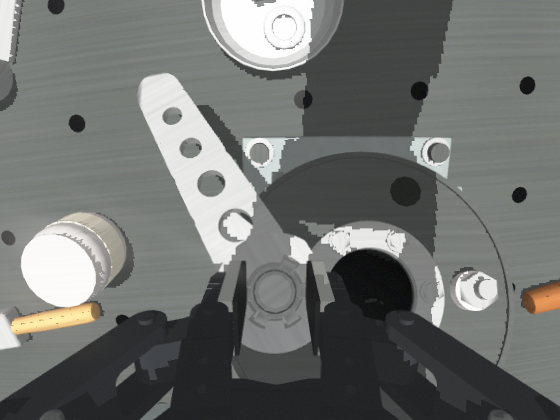

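View pics/s21.png

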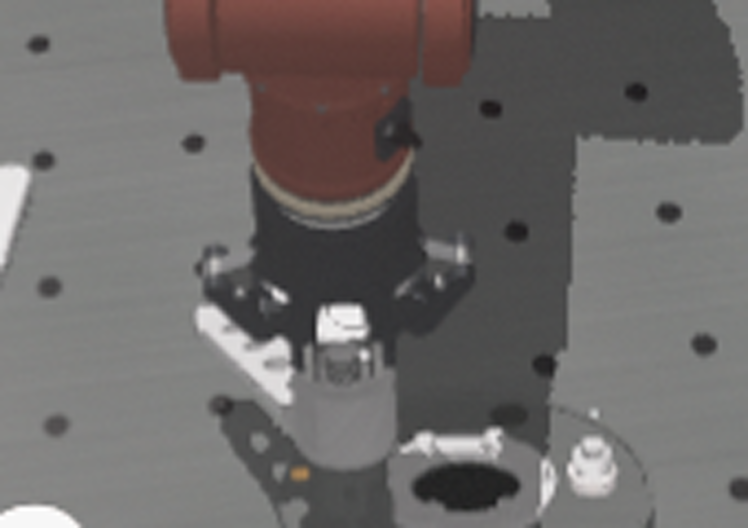

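```bash
python3 -m inch '[[-0.15,0,0.25,0],[-0.25,0,0.43,0],[-0.25,0,0.43,0],[-0.25,0,0.43,0]]' 176 20; python3 - <<'E'
from h import *
st=robot.state(); print(st["position"],st["grip_width"],st["ft_force"],st["ft_torque"])
r=robot.get_image("wrist"); np.savez("w22.npz",**r)
im=cv2.convertScaleAbs(r["image"],alpha=1.4,beta=5)
crop(im,215,215,335,375,3.6,"pics/w22.png")
E
```

```text
time: 16.97
position: [580.1, -29.9, 169.5]
orientation: [-0.005, 0.043, 0.999, 0.0]
ft_force: [-22.4, 2.8, 32.4]
grip_width: 0.31
[580.0775286  -29.86910899 169.52635417] 0.3100703101786992 [-22.35487682   2.84295925  32.38802916] [0.55314921 3.66163928 0.07780295]
```

View pics/w22.png

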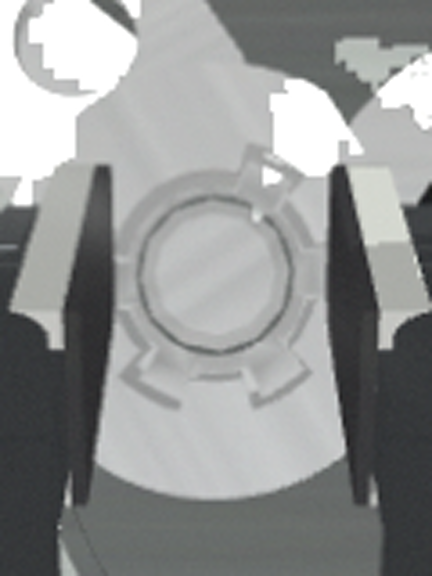

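Pressing at 39 N gave only 0.3 mm of travel. The nose stands about 16 mm proud of the boss (50 − 34), so the lever is home. I'm backing off and checking.

```bash
python3 -m inch '[[0.2,0,-0.6,0],[0.2,0,-2,0],[0.2,0,-4,0],[0.4,0,-7,0],[0.8,0,-9,0],[0.8,0,-9,0],[0.8,0,-9,0],[0.8,0,-9,0]]' 60 20; python3 - <<'E'
from h import *
r=robot.get_image("wrist"); st=robot.state(); print(st["time"],st["position"],st["ft_force"]); np.savez("w23.npz",**r); cv2.imwrite("pics/w23.png",r["image"])
rt=robot.get_image("top"); crop(rt["image"],180,110,380,270,4,"pics/t23.png")
E
python3 chk.py w23
```

```text
time: 17.68
position: [575.3, -29.6, 252.2]
orientation: [-0.001, 0.044, 0.999, 0.0]
ft_force: [-0.2, -0.0, 0.4]
grip_width: 0.767
17.7333 [574.87402188 -29.48402941 251.42117894] [-0.74780867  0.05449408 -0.51472771]
```

View pics/w23_chk.png

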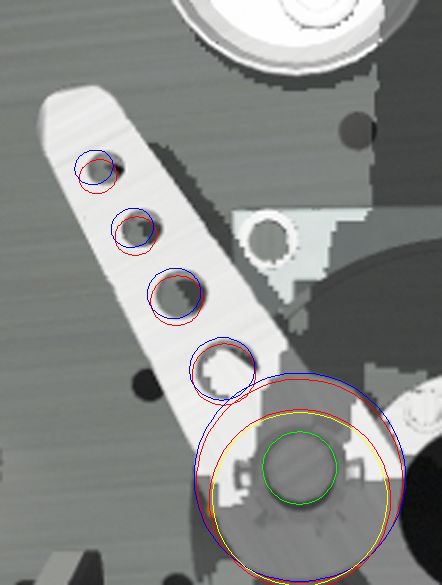

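View pics/w23_schk.png

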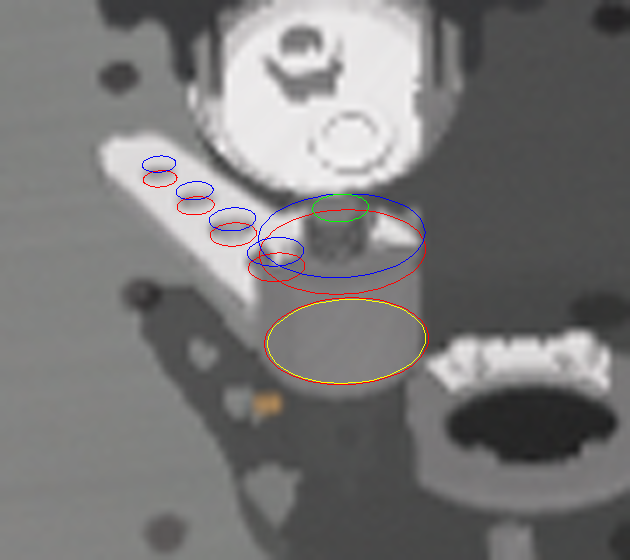

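View pics/w23.png

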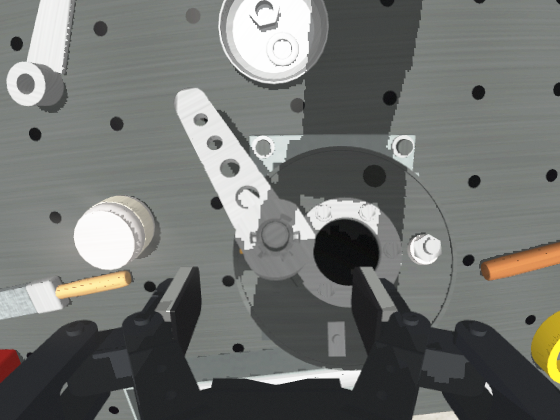

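```bash
python3 - <<'E'
from h import *
im=dict(np.load("w23.npz"))["image"]; im=cv2.convertScaleAbs(im,alpha=1.3,beta=5)
crop(im,225,180,325,290,5.2,"pics/w23h.png"); crop(im,165,80,275,220,4,"pics/w23e.png")
r=robot.get_image("scene"); crop(r["image"],225,235,295,300,9,"pics/s23.png")
E
```

```text
(no output)
```

View pics/w23h.png

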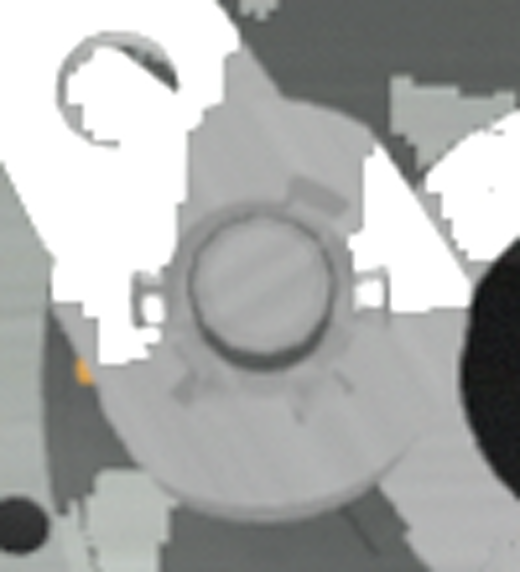

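View pics/w23e.png

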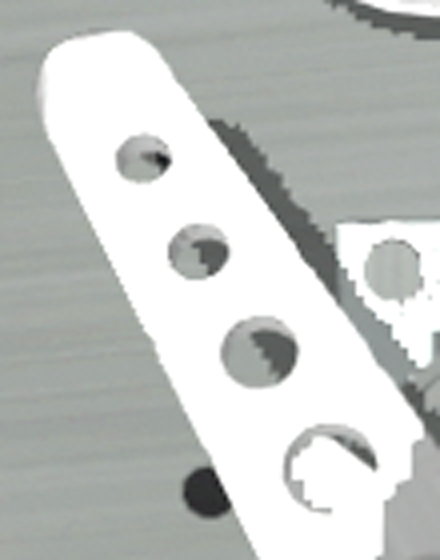

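View pics/s23.png

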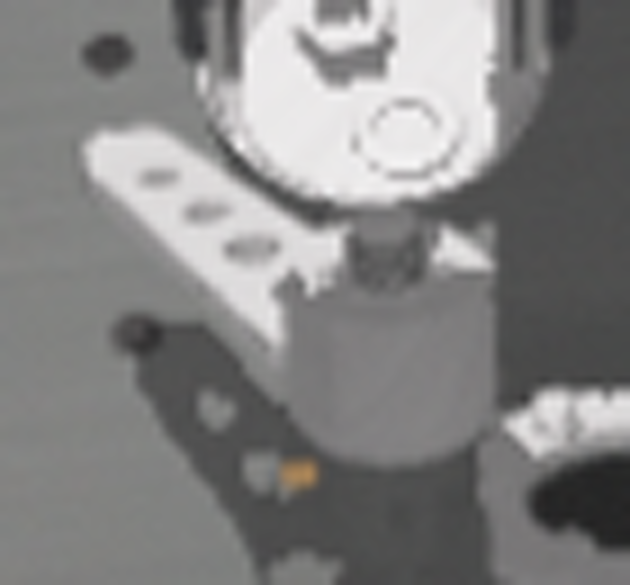

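```bash
python3 - <<'E'
from h import *
from scipy.optimize import least_squares
S=np.load("seat.npz"); o,d,g,z=S["o"],S["d"],S["g"],S["z"]
r=dict(np.load("w23.npz")); rs=robot.get_image("scene"); print(pos:=robot.state()["position"])
W=np.array([(201,119.5),(214.75,142.75),(230,168),(247.75,196.75)])-.3; C=np.array([(242.7,254.7),(247.9,258.3),(252.9,262.4)])-.4
HX=np.array((120,95.5,70.2,42.4))
def f(q,ws=1,sc=1):
    x=d*np.cos(q[1])+g*np.sin(q[1]); 
    zz=z; P=o+q[0]*z+HX[:,None]*x+8*z+HX[:,None]*q[2]*z
    return np.r_[(proj(r,P)-W).ravel()*ws,(proj(rs,P[:3])-C).ravel()*sc,(q[2])/.05]
for ws,sc in((1,1),(1,0),(0,1)):
    s=least_squares(f,[0,.57,0],args=(ws,sc)); print(s.x[0].round(1),np.degrees(s.x[1:]).round(1),s.fun.round(1))
# nose & collar consistency now: nose obs px
print(proj(r,[o+50*z]),(225+263/5.2,180+284/5.2))
E
```

```text
[574.98538277 -29.51282649 251.57658515]
2.8 [30.8 -0.5] [-0.2  0.1 -0.1  0.1 -0.3  0.  -0.7  0.3  1.3 -0.3  0.9 -0.1  1.  -0.1
 -0.2]
2.6 [30.6 -0.4] [ 0.1 -0.1  0.2 -0.  -0.1 -0.  -0.6  0.3  0.  -0.   0.  -0.   0.  -0.
 -0.1]
3.0 [32.5 -0.2] [-0.   0.  -0.   0.  -0.   0.  -0.   0.  -0.  -0.1 -0.2  0.1  0.3  0.
 -0.1]
[[274.75652287 234.41001164]] (275.5769230769231, 234.6153846153846)
```

The measured height is ambiguous, 0 to 3 mm above the seat with the calibration error. I'll take a side view of the joint before handing in.

```bash
python3 - <<'E'
from h import *
print(robot.state()["joint_positions"].round(2))
E
python3 -m inch '[[-0.2,-0.5,0,-0.12],[-0.5,-1,0,-0.24],[-0.8,-1.6,0,-0.36],[-1.1,-2.2,0,-0.48],[-1.5,-3,0,-0.6],[-1.8,-3.8,0,-0.72],[-2.1,-4.6,0,-0.84],[-2.1,-4.6,0,-0.96],[-2.1,-4.6,0,-1.08],[-2.1,-4.6,0,-1.2],[-2.1,-4.6,0,-1.32],[-2.1,-4.6,0,-1.44]]' 0 20; python3 - <<'E'
from h import *
print(robot.state()["joint_positions"].round(2),robot.state()["position"])
E
```

```text
[-0.17  0.1   1.71 -0.    1.34 -1.66]
time: 18.93
position: [595.7, -10.1, 241.8]
orientation: [-0.033, -0.474, 0.877, -0.066]
ft_force: [0.6, 0.5, -0.8]
grip_width: 0.997
[-0.06  0.15  1.68 -0.15  1.3  -2.58] [595.70489164 -10.10364512 241.81649667]
```

```bash
python3 -m inch '[[0,0,-1,0.12],[0,0,-2,0.24],[0,0,-2,0.36],[0,0,-2,0.48],[0,0,-2,0.6],[0,0,-2,0.72],[0,0,-2,0.84],[0,0,-2,0.96],[0,0,-2,1.08],[0,0,-2,1.2],[0,0,-2,1.32],[0,0,-2,1.44]]' 0 20;python3 -m inch '[[0,0,0,0.12],[0,0,0,0.24],[0,0,0,0.36],[0,0,0,0.48],[0,0,0,0.6],[0,0,0,0.72],[0,0,0,0.84],[0,0,0,0.96],[0,0,0,1.08],[0,0,0,1.2],[0,0,0,1.32],[0,0,0,1.44]]' 0 20; python3 - <<'E'
from h import *
from scipy.spatial.transform import Rotation as Ro
st=robot.state();print(st["joint_positions"].round(2),st["position"])
w,x,y,z=st["orientation"]; T=Ro.from_quat([x,y,z,w]).as_matrix(); print(T.round(3))
print("to target", T.T@(np.array([592,12,205])-st["position"])/10)
E
```

```text
time: 19.93
position: [595.3, -7.7, 261.5]
orientation: [0.018, 0.226, 0.971, -0.071]
ft_force: [0.6, -0.2, 0.1]
grip_width: 0.999
time: 20.93
position: [595.3, -7.7, 261.5]
orientation: [0.061, 0.81, 0.581, -0.041]
ft_force: [-0.5, -0.4, 0.8]
grip_width: 0.996
[-0.06  0.13  1.66 -0.15  1.34  0.3 ] [595.31882071  -7.74749293 261.46556608]
[[ 0.321  0.947  0.004]
 [ 0.937 -0.317 -0.146]
 [-0.137  0.05  -0.989]]
to target [ 2.51798387 -1.22447558  5.29658369]
```

```bash
python3 -m inch '[[0.8,-0.4,1,0],[1.6,-0.8,2.5,0],[2.5,-1.2,4,0],[2.5,-1.2,5,0],[2.5,-1.2,5,0],[2.5,-1.2,5,0]]' 0 20; python3 - <<'E'
from h import *
r=robot.get_image("wrist"); np.savez("w24.npz",**r); print(robot.state()["position"],robot.state()["ft_force"])
cv2.imwrite("pics/w24.png",r["image"])
E
```

```text
time: 21.43
position: [591.6, 12.1, 207.5]
orientation: [0.06, 0.808, 0.584, -0.042]
ft_force: [0.1, -0.2, 0.2]
grip_width: 1.0
[592.49914076  11.91995934 208.8263893 ] [0.39118322 0.4942423  0.46256048]
```

View pics/w24.png

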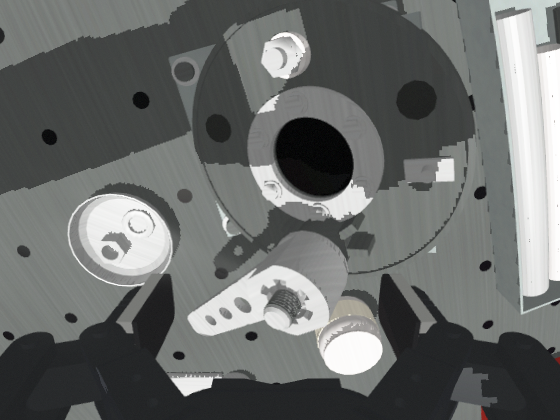

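```bash
python3 - <<'E'
from h import *
r=dict(np.load("w24.npz")); S=np.load("seat.npz"); o,z=S["o"],S["z"]; x=S["x"]; y=np.cross(z,x)
im=cv2.convertScaleAbs(r["image"],alpha=1.6,beta=15); s=4.4; x0,y0=230,215
a=cv2.resize(im[y0:y0+130,x0:x0+150],None,fx=s,fy=s,interpolation=2); cv2.imwrite("pics/w24a.png",a)
t=np.linspace(0,2*np.pi,73)
for h,R,c in((0,26,(0,255,255)),(0,27,(0,0,255)),(34,27,(0,0,255)),(50,9,(0,255,0)),(-8,26,(255,255,0))):
    P=o+h*z+R*(np.cos(t)[:,None]*x+np.sin(t)[:,None]*y)
    cv2.polylines(a,[((proj(r,P)-[x0,y0]+.5)*s).astype(np.int32)],False,c,1)
cv2.imwrite("pics/w24b.png",a)
E
```

```text
(no output)
```

View pics/w24a.png

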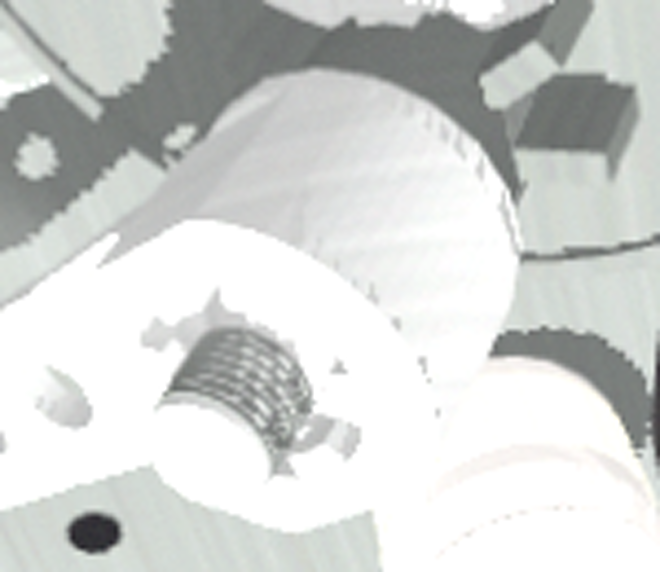

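View pics/w24b.png

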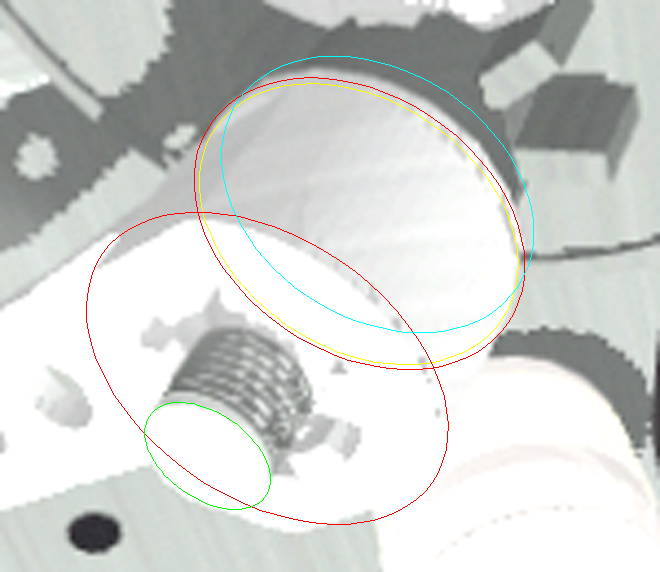

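```bash
python3 - <<'E'
from h import *
r=dict(np.load("w24.npz")); crop(cv2.convertScaleAbs(r["image"],alpha=1.0,beta=0),265,222,360,305,8,"pics/w24c.png")
E
```

```text
(no output)
```

View pics/w24c.png

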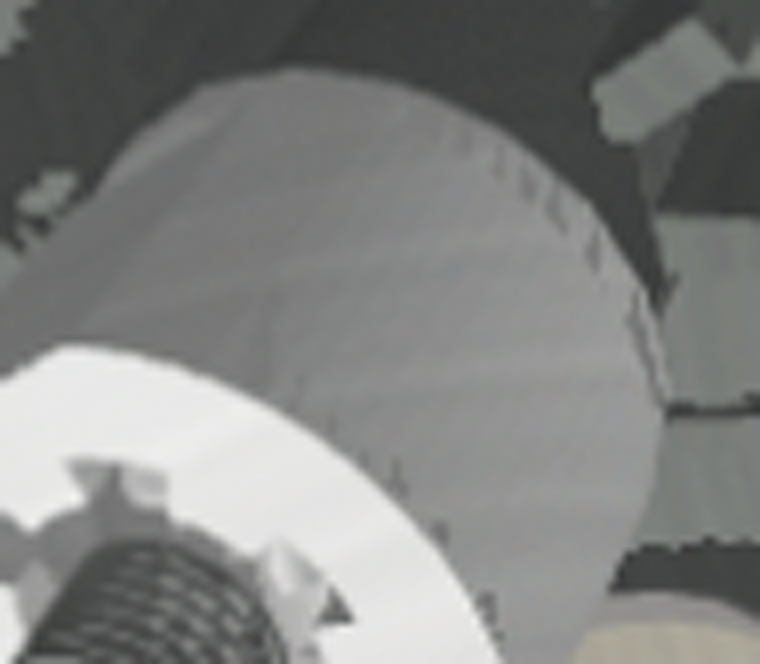

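```bash
python3 - <<'E'
from h import *
r=dict(np.load("w24.npz")); im=r["image"]
crop(cv2.convertScaleAbs(im,alpha=.62,beta=0),232,255,352,345,6.5,"pics/w24d.png")
E
```

```text
(no output)
```

View pics/w24d.png

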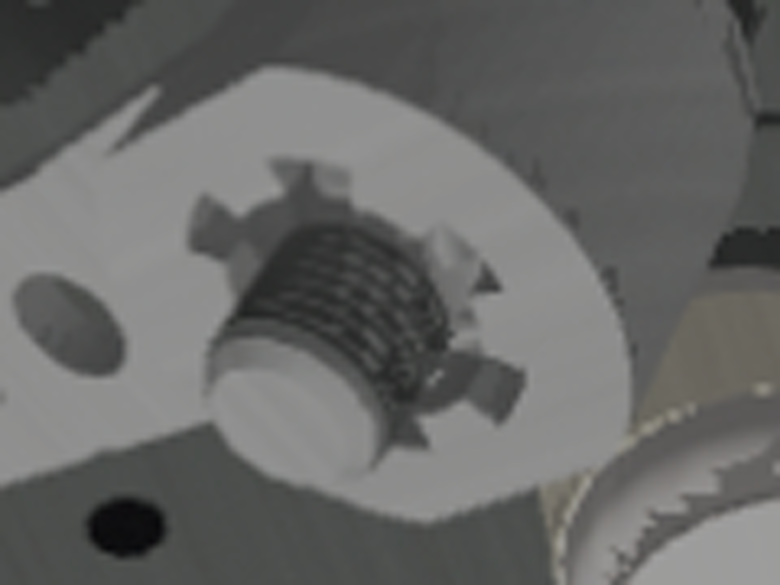

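```bash
python3 - <<'E'
from h import *
from scipy.optimize import least_squares
r=dict(np.load("w24.npz")); S=np.load("seat.npz"); o,z,d,g=S["o"],S["z"],S["d"],S["g"]
c=lambda p:np.array([232,255])+(np.array(p,float)+.5)/6.5-.5
rim=c([(300,67),(350,77),(400,97),(450,127),(500,165),(560,225),(610,305),(630,375)])
cap=c((292,409))
R,t=cam(r); C=-R.T@t
def circ(c0,Rr,n=361):
    a=np.linspace(0,2*np.pi,n); return c0+Rr*(np.cos(a)[:,None]*d+np.sin(a)[:,None]*g)
# shift o within image plane so nose end matches
E=o+50*z; print("nose model px",proj(r,[E]),"obs",cap)
def f(q,fixlat=None):
    sh=q[:2]@np.array([R[0],R[1]])   # shift in camera x,y
    oo=o+sh
    e1=(proj(r,[oo+50*z])[0]-cap)
    P=proj(r,circ(oo+(34+q[2])*z+q[3]*d+q[4]*g,27))
    dist=np.array([np.sqrt(((P-p)**2).sum(1)).min()*np.sign(1) for p in rim])
    # signed
    ctr=P.mean(0); sg=[]
    for p in rim:
        k=((P-p)**2).sum(1).argmin(); n=(P[k]-ctr); n/=np.linalg.norm(n); sg.append((p-P[k])@n)
    return np.r_[e1/.5,np.array(sg),q[3:]/.6]
s=least_squares(f,[0,0,0,0,0],diff_step=1e-3,x_scale=1.0); print(s.x.round(2),s.fun.round(2))
for h in(0,1.5,3,4.5):
    s=least_squares(lambda q:f(np.r_[q[:2],h,q[2:]]),[0,0,0.01,0.01]); print(h,s.x.round(2),s.cost.round(3))
E
```

```text
nose model px [[276.46202352 318.34506454]] obs [276.5 317.5]
[-0.08 -0.57  3.23  0.43 -0.34] [-0.35 -0.28  0.21  0.47  0.35 -0.13 -0.38 -0.24 -0.19  0.03  0.71 -0.57]
0 [-0.39 -0.07  1.52  1.15] 9.046
1.5 [-0.25 -0.29  1.02  0.49] 3.207
3 [-0.12 -0.48  0.37 -0.18] 0.752
4.5 [ 0.04 -0.75  0.02 -0.93] 2.143
```

```bash
python3 - <<'E'
from h import *
from scipy.optimize import least_squares
r=dict(np.load("w24.npz")); S=np.load("seat.npz"); o,z,d,g=S["o"],S["z"],S["d"],S["g"]
s=13; x0,y0=255,275
a=cv2.resize(cv2.convertScaleAbs(r["image"],alpha=.7),None,fx=1,fy=1)[y0:y0+48,x0:x0+60]
a=cv2.resize(a,None,fx=s,fy=s,interpolation=2)
cols={0:(0,0,255),3:(255,128,0)}
b=a.copy()
for h,c in cols.items():
    th=np.radians(31); x=d*np.cos(th)+g*np.sin(th); y=np.cross(z,x); m=o+(34+h)*z
    for k in(60,120,180,240,300):
        aa=np.radians(k)+np.linspace(-.258,.258,9); ai=np.arcsin(4.4/13); bb=np.radians(k)+np.array([-ai,ai])
        P=[m+13*(np.cos(bb[0])*x+np.sin(bb[0])*y)]+[m+17.2*(np.cos(q)*x+np.sin(q)*y) for q in aa]+[m+13*(np.cos(bb[1])*x+np.sin(bb[1])*y)]
        cv2.polylines(b,[((proj(r,P)-[x0,y0]+.5)*s).astype(np.int32)],False,c,1)
    t=np.linspace(0,2*np.pi,73)
for R in (9,8):
    P=o+50*z+R*(np.cos(t)[:,None]*d+np.sin(t)[:,None]*g); cv2.polylines(b,[((proj(r,P)-[x0,y0]+.5)*s).astype(np.int32)],False,(0,255,0),1)
cv2.imwrite("pics/w24g.png",b)
E
```

```text
(no output)
```

View pics/w24g.png

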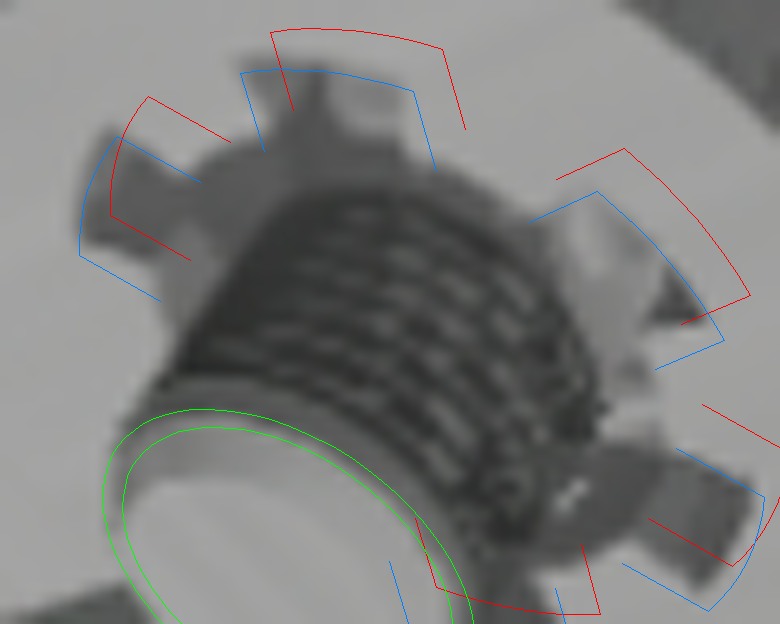

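```bash
python3 - <<'E'
from h import *
r=dict(np.load("w24.npz")); S=np.load("seat.npz"); o,z,d,g=S["o"],S["z"],S["d"],S["g"]
s=14; x0,y0=258,298
a=cv2.convertScaleAbs(r["image"],alpha=.75)[y0:y0+40,x0:x0+45]
a=cv2.resize(a,None,fx=s,fy=s,interpolation=2); b=a.copy()
t=np.linspace(0,2*np.pi,73)
for h,R,c in ((50,9,(0,255,0)),(51,9,(0,0,255)),(53,7.5,(255,0,0))):
    P=o+h*z+R*(np.cos(t)[:,None]*d+np.sin(t)[:,None]*g); cv2.polylines(b,[((proj(r,P)-[x0,y0]+.5)*s).astype(np.int32)],False,c,1)
cv2.imwrite("pics/n1.png",b); cv2.imwrite("pics/n0.png",a)
E
```

```text
(no output)
```

View pics/n1.png

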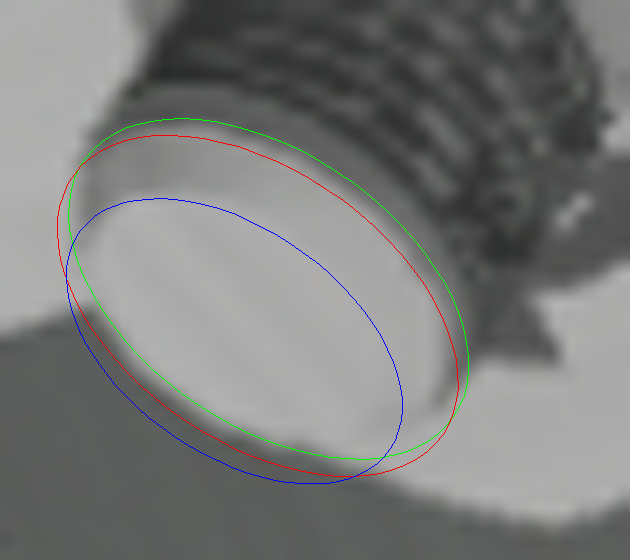

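View pics/n0.png

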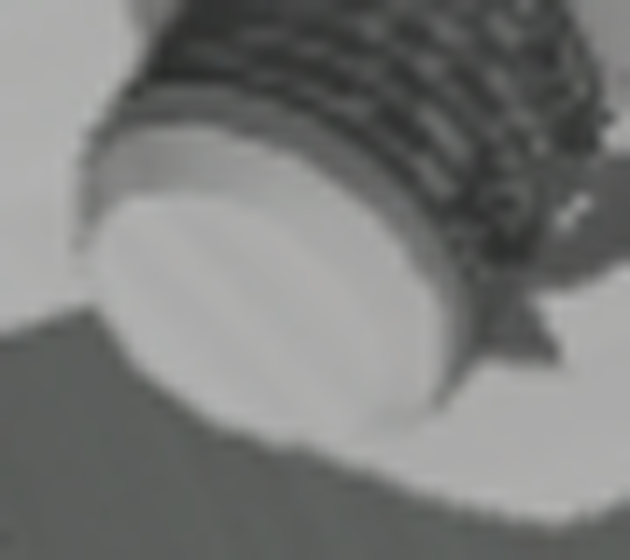

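The lever came to the same height by its own weight, before the push, as it had after the 39 N push. That points to a hard stop at the shoulder. The nose's chamfer explains about 2 mm of my 3 mm offset. The side view shows no gap, and the hub meets the collar at a seam. I'm withdrawing clear and making a last check.

```bash
python3 -m inch '[[0,0,-1,0],[0,0,-3,0],[0,0,-6,0],[0,0,-8,0],[0,0,-8,0],[0,0,-8,0]]' 0 20; python3 - <<'E'
from h import *
r=robot.get_image("scene"); cv2.imwrite("pics/s_end.png",r["image"]); st=robot.state(); print(st["time"],st["position"],st["ft_force"])
E
```

```text
time: 21.98
position: [593.9, 23.8, 292.3]
orientation: [0.063, 0.809, 0.583, -0.038]
ft_force: [-0.2, 0.3, -0.6]
grip_width: 1.002
22.0333 [592.65637299  23.72085939 289.88947748] [-0.32918168  0.31975331 -0.58520475]
```

View pics/s_end.png

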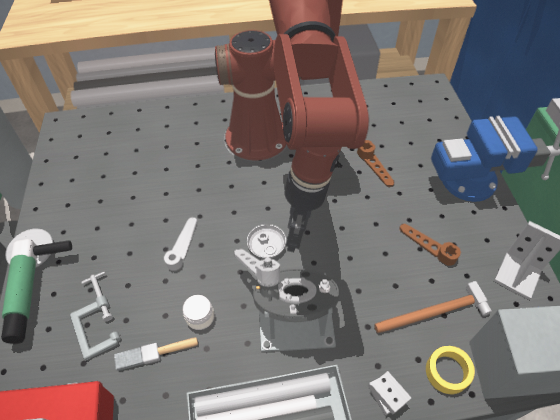

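The lever sits on the shaft at (262,265) with its arm over the pointer. The plain lever (180,245), both brown levers, the dish and the rest are where they were. Handing in.

```bash
python3 - <<'E'
from cell import robot
print(robot.hand_in())
E
```

```text
the job is handed in; nothing more can be done
None
```

I fitted the drilled steel lever onto the camshaft with its blank spline matched and its arm over the pointer. I then let go and handed in at about 22 s. I'm fairly confident it is fully home, but the pictures alone don't settle the last millimetre.

**How it was done:** I gripped the hub about 32° off the arm, to match the pointer. The tool only points down, so I tilted the lever about 30° in the jaws by pressing the hub's rear edge on the shaft's nose. I then slid it along the shaft with the teeth in the slots, released it, and pressed the boss along the shaft.

**Last checks:**
- **Spline and position:** The pictures showed the teeth engaged in the slots. The arm lies within about 2° of the pointer angle I measured at the start, inside the play.
- **Seating, signs it is home:** A 39 N push moved it only 0.3 mm. It stood at the same height before and after that push, which points to a hard stop at the shoulder. The side view shows a seam between hub and collar and no gap.
- **Seating, the check that disagreed:** My fitted model put the lever about 3 mm above the shoulder. I put about 2 mm of that down to taking the nose's chamfer edge for its end. The remaining 1 mm or so is within the measuring error.
- **Surroundings:** The plain lever and the other things look unmoved in the last picture. The robot was clear of everything and read almost no force.

One turn of the wrist for the side view ran into the last joint's range limit. It stopped there with the tool tilted slightly, touching nothing.

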